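Book in a hotel lock cylinder and sort the stripped lock parts

ROBOT

A 6-joint arm with a two-finger parallel gripper is mounted at the origin on the work surface. World frame = base frame: x ahead of the robot, y to its left, z up, the work surface at z = 0. Lengths are in m, angles in rad, forces in N, time in s.
With the tool pointing down it reaches from about 0.3 to 0.875 m from the base axis. Payload 6.4 kg.
Tool frame: the origin (TCP) lies on the mounting face of the last link; the fingertips stand 173 mm ahead of it and the grasp point (between the pads) lies 155 mm ahead of it (nose_length is the distance from the TCP to the fingertips, in m); z points along the fingers, x is the direction in which the jaws open and shut, and the axes are right-handed (so a half turn about z gives the same grasp; the last joint's range is limited). The gripper opens to 85 mm and grips with 20 to 120 N. Pads are 22 mm wide; open, the fingers measure 114 mm over their backs; the gripper's body (76 mm by 85 mm) begins 54 mm behind the grasp point. The pads swing forward as they close: fully open they stand 13 mm farther back than shut.
Start: joints at [-1.493, 0.181, 1.607, -0, 1.354, -0.206], TCP at [0.161, -0.552, 0.405] pointing down, gripper open.
Joint ranges: [-2.99, 2.99], [-0.89, 2.07], [0.3, 2.58], [-1.14, 4.28], [0, 2.63], [-3.12, 3.12]. Speed limits (rad/s): [2.57, 2.57, 3.01, 3.14, 3.14, 3.14].

INTERFACE

Orientations are given as a unit quaternion [w, x, y, z].
In Python, from workcell import state, grab_frame, camera_params, job_done, nose_length gives the robot as it stands. The module is installed in compiled form; this text tells all that it offers.
- The arm moves only by the tool jog_arm, never from a script. Its argument "plan" is text: rows parted by semicolons, each of 5 numbers parted by spaces: the shift along the tool's x, y, z scaled (see below), then the turn about the tool's z scaled (see below), then the closure in counts, from 0 (fully open) to 255 (shut). A call has 1 to 20 rows; each row shifts and turns the commanded pose from where the row before left it, along the tool's axes as they then stand; what a row does not reach is not made up. The controller multiplies each number of a shift by 0.03 m and each number of a turn by 60 degrees. A row lasts 1/10 s, in which the tool goes at most 50 mm and 8.59 degrees, less where a joint would pass 70% of its speed; a pose out of reach is approached as far as the arm can. A call with a number of a shift or a turn outside -1 to 1 is refused whole. A call with a gripper value outside its range is refused whole. The fingers move at their own pace and stop on an object; the grip force is fixed at half the most. Time passes only in rows, so rows that do not move let the fingers close. It gives the time, the measured TCP pose, the force and the opening at its end, in the units of the state.
- state(): the state, without advancing time (a new reading comes with each control period).
- grab_frame(name): name is "side" or "top"; returns the picture (400x640x3 uint8, red, green, blue); there is no depth.
- camera_params(name): a dict with "camera_matrix" (3x3 intrinsics, pixels), "dist_coeffs" ([k1, k2, p1, p2, k3] as OpenCV has them; the pictures are not rectified), "R" (3x3) and "t" (3): a world point X has camera coordinates R X + t. Camera axes: x right, y down, z forward; pixel columns grow to the right and rows downward; lengths in m; the calibration is good to about 2 mm. A picture is of the moment at which its call begins. camera_params takes no time and is no camera call.
- job_done(): hands the job in, once; it reports no verdict.
The state is a dict: "time": time; "qpos": joint angles; "joint_velocities": joint speeds; "joint_torque": joint torques, N m; "eef_pos": TCP position; "eef_rot": TCP orientation; "wrist_force": force on the tool from outside, world axes, zero at the start; "ft_torque": the same for the moment, N m; "grip_width": opening from 0.0 (shut) to 1.0 (fully open).
Only numpy, scipy, OpenCV 4.12 (cv2) and the standard library are available. Lean on these libraries where they do the work, as an engineer would, in place of code of your own. Each camera call takes 0.05 s, during which the arm holds its last target.

TASK

Stand the brass lock cylinder on the reader's round pad with its white code plate squarely facing the reader's window and let go of it; only then throw the reader's chrome lever right over, away from the robot, and leave the cylinder standing there like that. Sort all the loose lock parts on the bench: door lever handles into the oblong tray, graphite latch covers into the square tray, suitcase locks into the round tub, each part down inside its bin. Leave the other things where they are (the lock clamped in the pin extractor at the back of the bench stays there).

Things in the scene. Friction and masses are not known exactly. Their poses are not given: they have to be found in the camera images.
- reader: the fixed code reader: an upright grey block 60 (x) x 90 (y) x 95 high whose dark glass window is on its -x face. Origin at the centre of its underside on the bench (z = 0); -x points out of the window to the pad. It stands on the robot's left (+y), turned 0.1 to 0.5 rad
- pad (a point): centre of the dark round pad, 90 across and flush with the bench, 100 in front of the reader's origin along its -x (70 from the window face)
- core: brass lock cylinder standing upright on or beside the pad, 54 across, 90 high, 0.3 to 0.65 kg. Origin at the centre of its underside, z up; its +x side carries the white code plate (26 wide, up to 42 high), and a white rib on its top runs from the middle to that side. It faces the reader when its +x points along the reader's +x. Grip its top 35 mm, above the plate
- code (a point): centre of the code plate on the cylinder, 29.5 from its axis
- lever (a joint): angle of the reader's chrome lever: 0 (leaning to the reader's -x, the robot's side) to 1.0 (over to +x, at its stop). Starts at 0 to 0.2, is light (about 1 N) and stays where it is left. Pivot at reader x = 0, y = -115, 22 above the bench, on a block 70 (x) x 50 x 25 high; arm 80 long, swinging in the reader's x-z plane
- lever_tip (a point): centre of the steel ball (26 across) at the end of the lever: 92 above the bench and 38 to the reader's -x of the pivot at angle 0, 38 to +x at 1.0, 102 high halfway
- long_tray: fixed oblong open tray for handles, 130 (x) x 215 (y) x 45 high, walls and floor 4 to 5 thick. Origin at the centre of its underside on the bench. The three bins swap places from start to start and are turned up to 0.08 rad
- square_tray: fixed square open tray for latch covers, 170 x 170 x 45 high, walls and floor 4 to 5 thick. Origin at the centre of its underside
- round_tub: fixed round open tub for suitcase locks, 178 across, 45 high, wall 4, floor 5. Origin at the centre of its underside
- handle1: chrome door lever handle lying flat, 134 long: bar 98 x 20, 16 high, with a round hub (44 across, 22 high) at its -x end and a square stub 8 wide on the hub, up to 36 high. Origin on the underside, near the centre of mass, 42 from the hub axis and 70 from the bar end; x along the bar away from the hub, z up. Grip the bar across y, 12 on the +x side of the origin. 0.15 to 0.31 kg. May be absent
- handle2: chrome door lever handle lying flat, 134 long: bar 98 x 20, 16 high, with a round hub (44 across, 22 high) at its -x end and a square stub 8 wide on the hub, up to 36 high. Origin on the underside, near the centre of mass, 42 from the hub axis and 70 from the bar end; x along the bar away from the hub, z up. Grip the bar across y, 12 on the +x side of the origin. 0.15 to 0.31 kg. May be absent
- cover1: a graphite grey latch cover lying flat: a plate 95 (x) x 42 (y), 16 high, with a raised field 58 x 26 on it (22 high in all). Origin at the centre of the underside, z up. Grip it across y. 0.08 to 0.17 kg. May be absent
- cover2: a graphite grey latch cover lying flat: a plate 95 (x) x 42 (y), 16 high, with a raised field 58 x 26 on it (22 high in all). Origin at the centre of the underside, z up. Grip it across y. 0.08 to 0.17 kg. May be absent
- cover3: a graphite grey latch cover lying flat: a plate 95 (x) x 42 (y), 16 high, with a raised field 58 x 26 on it (22 high in all). Origin at the centre of the underside, z up. Grip it across y. 0.08 to 0.17 kg. May be absent
- lock1: a silver suitcase padlock lying flat: body 60 (x) x 42 (y) x 20 high with three dark number wheels on top, and a U-shaped shackle of 8 mm bar on its +x end reaching to 64 from the origin. Origin at the centre of the body's underside, z up. Grip the body across y. 0.12 to 0.25 kg. May be absent
- lock2: a silver suitcase padlock lying flat: body 60 (x) x 42 (y) x 20 high with three dark number wheels on top, and a U-shaped shackle of 8 mm bar on its +x end reaching to 64 from the origin. Origin at the centre of the body's underside, z up. Grip the body across y. 0.12 to 0.25 kg. May be absent
- cube: bystander: clear acrylic parts cube, 60 each way, loose. Origin at the centre of its underside
- jar: bystander: a small jar with a metal lid, 40 across, 60 high, loose, standing between bins. Origin at the centre of its underside
- tin: bystander: a flat round tin, 64 across, 35 high, loose. Origin at the centre of its underside
There are look-alikes about, which are no part of the job. What is shaped like the cover1 but pink or turquoise is not meant.

How it is judged:
On the way, in this order (a step that is already met when the one before it is completed fails the run):
1. the cylinder stands released on the pad with its code plate facing the reader (horizontal distance between core and pad below 0.02 m and height (world z) of core below 0.006 m and angle between core's own z axis and vertical below 0.1 rad and angle between the x axis of core and the x axis of reader, either way round below 0.25 rad and x of code in the frame of reader above -0.1 m and contact force between the fingers and core below 0.1 N and linear speed of core below 0.02 m/s), for 0.4 s.
2. the lever is thrown over while the cylinder faces the reader (horizontal distance between core and pad below 0.02 m and height (world z) of core below 0.006 m and angle between core's own z axis and vertical below 0.1 rad and angle between the x axis of core and the x axis of reader, either way round below 0.25 rad and x of code in the frame of reader above -0.1 m and value of joint lever above 0.8 rad), for 0.2 s.
At the end, for the whole second after the job is handed in: The cylinder stands within 20 mm of the pad centre, its plate facing the reader within 0.25 rad, the lever is past 0.8 rad, and every part rests below the rim in its bin, origin within 50 x 80 mm (oblong), 65 mm each way (square) or 60 mm (tub) of the bin centre (all of step 2 and contact force between the fingers and core below 0.1 N and linear speed of core below 0.02 m/s and z of each of handle1, handle2 in the frame of long_tray below 0.045 m and x of handle1 in the frame of long_tray between -0.05 and 0.05 m and y of handle1 in the frame of long_tray between -0.08 and 0.08 m and linear speed of each of handle1, handle2, cover1, cover2, cover3, lock1, lock2 below 0.03 m/s and x of handle2 in the frame of long_tray between -0.05 and 0.05 m and y of handle2 in the frame of long_tray between -0.08 and 0.08 m and z of each of cover1, cover2, cover3 in the frame of square_tray below 0.045 m and x of cover1 in the frame of square_tray between -0.065 and 0.065 m and y of cover1 in the frame of square_tray between -0.065 and 0.065 m and x of cover2 in the frame of square_tray between -0.065 and 0.065 m and y of cover2 in the frame of square_tray between -0.065 and 0.065 m and x of cover3 in the frame of square_tray between -0.065 and 0.065 m and y of cover3 in the frame of square_tray between -0.065 and 0.065 m and horizontal distance between each of lock1, lock2 and round_tub below 0.06 m and z of each of lock1, lock2 in the frame of round_tub below 0.045 m); the robot touches nothing.
It fails at once if a bystander (cube, jar, tin) is moved more than 3 cm (distance of any of cube, jar, tin from where it was at the start of the episode above 0.03 m).
Of handle1, handle2, cover1, cover2, cover3, lock1, lock2 only 5 to 7 are there at a start; the rules pass over those that are not, and their reading is None.
At some moment in a run one of handle1, handle2, cover1, cover2, cover3, lock1, lock2 may be knocked a few centimetres aside while the robot is not near it.
Once in a run the grip may slacken for a moment while it holds something.
It also fails if it takes over 208 s, if anything falls off the work surface, if the arm or the gripper's body presses on something with over 40 N, if the wrist force passes 120 N, or if a joint passes its speed limit or range.

## Working session

There is one attempt and no reset: what is moved stays moved. The work goes in short steps, Python scripts to look and compute and a tool call to move; the robot and the scene stay as the last step left them, time stands still between calls to the robot, and variables do not carry over. Pictures are saved under pics/ and viewed, and the job is handed in when it is done.

Besides the shell and the picture viewer there is one more tool, called after "Emit:" as name(argument=value, ...) on one line, values as JSON. jog_arm: Moves the arm, as the interface text tells. Shifts and turns lie within -1 to 1; 1 stands for 0.03 m of shift or 60 degrees of turn. Its arguments: {"type":"object","properties":{"plan":{"type":"string"}},"required":["plan"]}

```bash
ls; mkdir -p pics; python3 - <<'E'
from workcell import *
import cv2, numpy as np
print(state()); print(nose_length if not callable(nose_length) else nose_length())
for n in("top","side"):
    f=grab_frame(n); cv2.imwrite(f"pics/{n}0.png",f[:,:,::-1]); p=camera_params(n); print(n,{k:np.round(v,4).tolist() for k,v in p.items()})
    R=np.array(p['R']);print(-R.T@np.array(p['t']))
E
```

```text
pics
{'time': 0.0, 'qpos': array([-1.49332177e+00,  1.81574975e-01,  1.60802939e+00, -5.21673544e-06,
        1.35380553e+00, -2.06304633e-01]), 'joint_velocities': array([ 0.00142455,  0.00192214,  0.0001809 , -0.00035942, -0.00075616,
        0.00050266]), 'joint_torque': array([-5.51341564e-04, -4.44875300e+01, -3.51337874e+01, -3.98837037e-04,
        9.14860022e-03, -6.32143596e-06]), 'eef_pos': array([ 0.16098476, -0.55173407,  0.40375446]), 'eef_rot': array([-6.80836647e-04,  7.99995533e-01, -6.00005268e-01, -6.01715589e-04]), 'wrist_force': array([-0.56872686,  0.10755914, -0.09327366]), 'ft_torque': array([0.03791374, 0.02394589, 0.02283927]), 'grip_width': 0.9964642514384984}
0.1734
top {'camera_matrix': [[505.6066, 0.0, 305.5645], [0.0, 505.6066, 199.297], [0.0, 0.0, 1.0]], 'dist_coeffs': [0.0249, 0.0, 0.0, 0.0, 0.0], 'R': [[-0.0111, -0.9999, -0.0058], [-0.9955, 0.0116, -0.094], [0.0941, 0.0047, -0.9956]], 't': [-0.0193, 0.4916, 1.5285]}
[ 0.3453684  -0.0321744   1.56779684]
side {'camera_matrix': [[398.4509, 0.0, 320.5749], [0.0, 398.4509, 194.3981], [0.0, 0.0, 1.0]], 'dist_coeffs': [-0.0383, 0.0, 0.0, 0.0, 0.0], 'R': [[0.9989, -0.0427, -0.0182], [-0.0408, -0.6207, -0.783], [0.0221, 0.7829, -0.6218]], 't': [-0.4903, 0.0786, 0.9448]}
[ 0.47207581 -0.7118187   0.64006481]
```

View pics/top0.png

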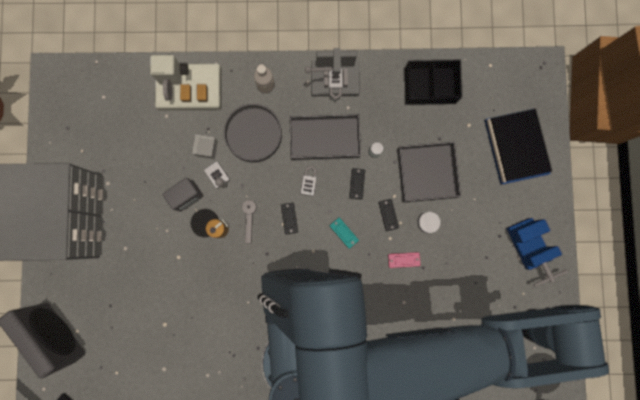

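View pics/side0.png

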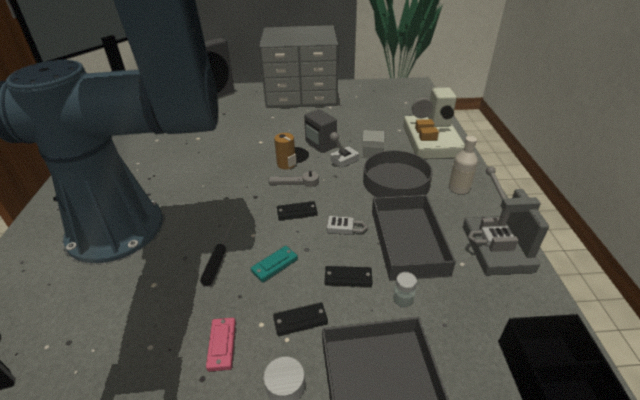

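```bash
cat > h.py <<'E'
from workcell import *
import cv2, numpy as np
P={n:camera_params(n) for n in("top","side")}
for p in P.values():
    for k in p: p[k]=np.array(p[k],float)
def grab(n,tag=None):
    f=grab_frame(n)
    if tag: cv2.imwrite(f"pics/{tag}.png",f[:,:,::-1])
    return f
def ray(n,uv):
    p=P[n]; q=cv2.undistortPoints(np.array(uv,float).reshape(-1,1,2),p["camera_matrix"],p["dist_coeffs"]).reshape(-1,2)
    d=np.c_[q,np.ones(len(q))]@p["R"]; c=-p["R"].T@p["t"]; return c,d
def onz(n,uv,z):
    c,d=ray(n,uv); s=(z-c[2])/d[:,2]; return c+d*s[:,None]
def proj(n,X):
    p=P[n]; r,_=cv2.Rodrigues(p["R"]); return cv2.projectPoints(np.array(X,float).reshape(-1,3),r,p["t"],p["camera_matrix"],p["dist_coeffs"])[0].reshape(-1,2)
def two(a,b):
    c1,d1=ray("top",a);c2,d2=ray("side",b);d1=d1[0]/np.linalg.norm(d1[0]);d2=d2[0]/np.linalg.norm(d2[0])
    A=np.c_[d1,-d2];s=np.linalg.lstsq(A,c2-c1,rcond=None)[0];x=c1+s[0]*d1;y=c2+s[1]*d2
    return (x+y)/2,np.linalg.norm(x-y)
def crop(f,x0,y0,x1,y1,s,name):
    cv2.imwrite(f"pics/{name}.png",cv2.resize(f[y0:y1,x0:x1,::-1],None,fx=s,fy=s,interpolation=cv2.INTER_CUBIC))
E
python3 - <<'E'
from h import *
t=cv2.imread("pics/top0.png")[:,:,::-1]; s=cv2.imread("pics/side0.png")[:,:,::-1]
crop(t,150,90,310,210+40,5,"c1");crop(t,270,100,470,280,4,"c2");crop(s,190,100,390,250,4,"c3");crop(s,180,180,460,400,2.7,"c4")
E
```

```text
(no output)
```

View pics/c1.png

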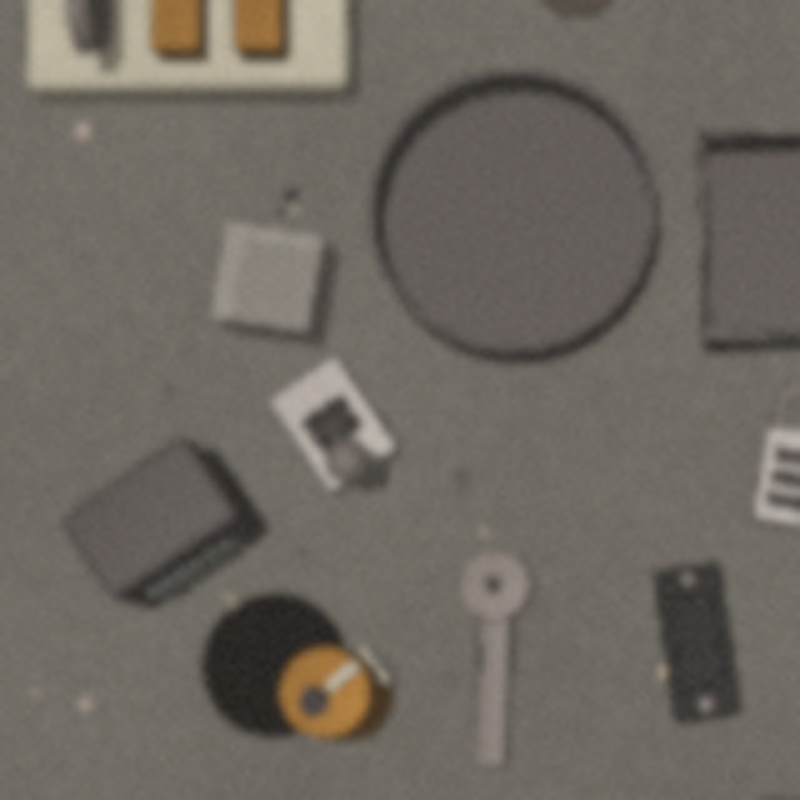

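View pics/c2.png

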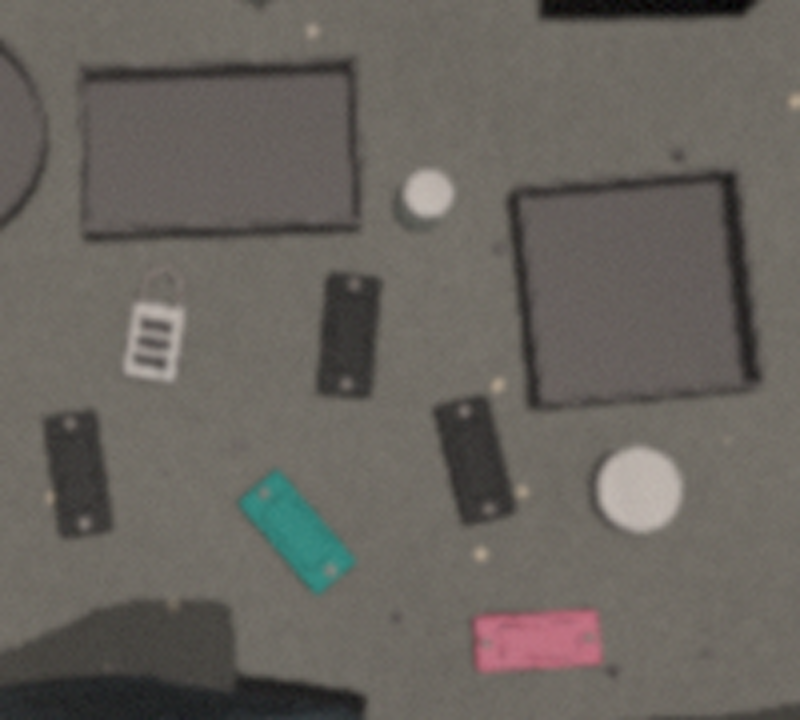

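View pics/c3.png

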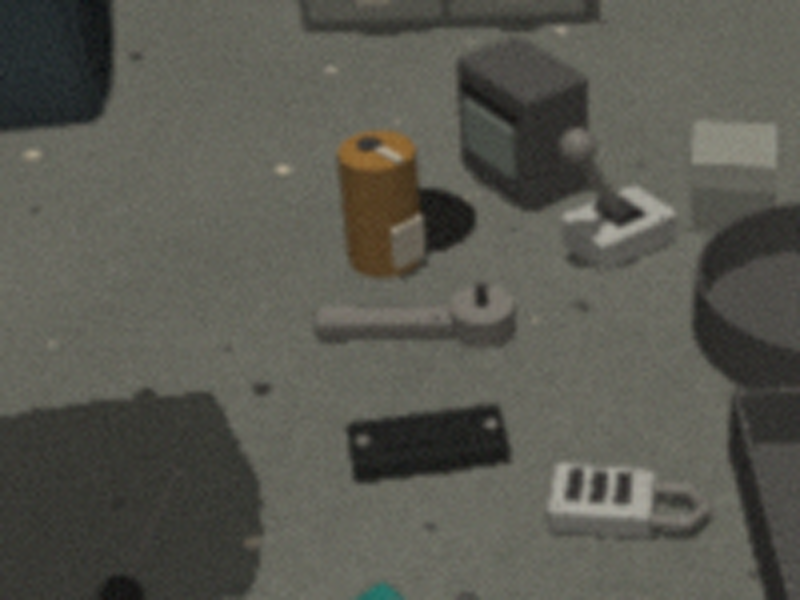

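View pics/c4.png

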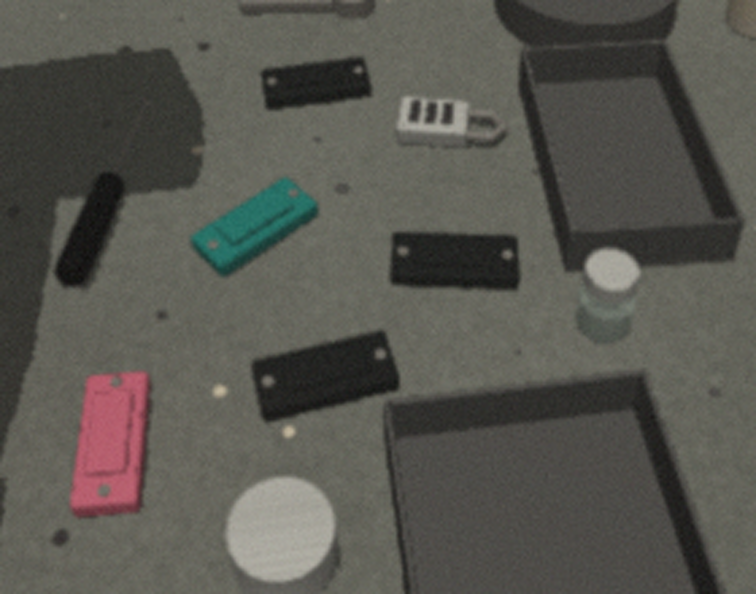

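```bash
cat > meas.py <<'E'
from h import *
def comps(m,amin=60):
    c,_=cv2.findContours(m.astype(np.uint8),cv2.RETR_EXTERNAL,cv2.CHAIN_APPROX_NONE)
    return [k for k in c if cv2.contourArea(k)>=amin]
def rect(k,z):
    w=onz("top",k.reshape(-1,2),z)[:,:2].astype(np.float32)
    r=cv2.minAreaRect(w*1000); b=cv2.boxPoints(r)
    e=[b[1]-b[0],b[2]-b[1]]; L=max(e,key=np.linalg.norm); a=np.degrees(np.arctan2(L[1],L[0]))%180
    return np.round(r[0],1),np.round(sorted(r[1])[::-1],1),round(a,1)
E
python3 - <<'E'
from meas import *
f=cv2.imread("pics/top0.png")[:,:,::-1]
g=cv2.GaussianBlur(f,(3,3),0).astype(int); R,G,B=g[...,0],g[...,1],g[...,2]; V=g.max(2)
roi=np.zeros(V.shape,bool); roi[95:275,150:470]=1
def show(nm,m,z,amin=60):
    for k in comps(m&roi,amin):
        M=k.reshape(-1,2).mean(0); print(nm,np.round(M),cv2.contourArea(k),*rect(k,z))
show("dark",(V<62),0.016); 
show("bright",(V>135)&(abs(R-B)<30),0.02)
show("orange",(R>B+50)&(R>100)&(R-G>15),0.09)
print(f[222,207],f[218,289],f[185,303],f[221,248],f[140,325],f[200,300])
E
```

```text
dark [312. 272.] 357.5 [272.8 -41.8] [285.5  18.1] 89.4
dark [202. 221.] 361.0 [428.1 294.5] [82.1 64.1] 151.1
dark [288. 217.] 190.5 [436.8  27. ] [74.9 32.2] 7.7
dark [388. 214.] 249.0 [ 442.2 -277.3] [85.4 36.6] 12.6
dark [357. 183.] 234.0 [ 539.4 -183.1] [86.6 35.9] 174.1
dark [454. 168.] 132.5 [ 581.6 -485.4] [158.1  15.5] 6.6
dark [432.  99.] 447.0 [ 801.  -426.9] [174.8  28.8] 89.1
bright [430. 222.] 338.0 [ 419.1 -404. ] [64.4 60.8] 178.1
bright [249. 207.] 86.0 [469.9 150.7] [32.8 32.5] 44.6
bright [308. 185.] 220.5 [536.7 -33.4] [59.7 41. ] 171.3
bright [216. 174.] 183.0 [573.2 251.4] [69.6 50.3] 33.5
bright [377. 148.] 105.5 [ 650.4 -248. ] [37.2 34.6] 89.3
bright [202. 144.] 273.5 [666.7 293.9] [55.5 54.8] 171.1
bright [186. 102.] 462.5 [805.  344.4] [197.5  38.4] 89.4
orange [404. 260.] 300.5 [ 306.7 -308.9] [84.4 35.2] 92.2
orange [214. 228.] 192.0 [403.9 241.7] [52.7 49.6] 0.3
[78 59 38] [61 58 57] [163 156 151] [141 130 124] [104  97  96] [113 109 102]
```

```bash
python3 - <<'E'
from meas import *
f=cv2.imread("pics/top0.png")[:,:,::-1]
g=cv2.GaussianBlur(f,(3,3),0).astype(int); V=g.max(2)
m=(V<70); m[:200]=0;m[245:]=0;m[:,:180]=0;m[:,240:]=0
k=max(comps(m),key=cv2.contourArea); w=onz("top",k.reshape(-1,2),0.)[:,:2]*1000
core=np.array([403.9,241.7])
# keep points away from the core and its shadow/projected body
from scipy.optimize import least_squares
d=np.linalg.norm(w-core,axis=1); s=w[d>38]
r=least_squares(lambda p:np.hypot(*(s-p[:2]).T)-p[2],[430,270,45],loss="soft_l1"); print("pad",r.x,len(s))
for pad in (r.x[:2],):
    lb=np.array([573.2,251.4]); dv=pad-lb; print(np.linalg.norm(dv),np.degrees(np.arctan2(dv[1],dv[0])-np.arctan2(115,-100)))
c=lambda p:(np.array(p)/5+[150,90])
tp=onz("top",[c((62,520)),c((185,440)),c((243,510)),c((133,600))],0.095); print(np.round(tp*1000))
for i in range(4):
    e=(tp[(i+1)%4]-tp[i])[:2]; print(np.linalg.norm(e)*1000,np.degrees(np.arctan2(e[1],e[0])))
# lever ball: side pixel, top pixel
sb=np.array((577,141))/4+[190,100]; tb=c((352,458)); print("ball",two(tb,sb),)
# core rib
p=onz("top",[c((328,690)),c((355,662))],0.09)*1000; e=p[1]-p[0];print(p,np.degrees(np.arctan2(e[1],e[0])))
# handle: hub & bar end
h=onz("top",[c((494,584)),c((490,765))],0.018)*1000; print(h, np.linalg.norm(h[0]-h[1]))
E
```

```text
pad [426.57352208 293.29414661  39.00517011] 79
152.49407709306223 33.04520390599977
[[505. 394.  95.]
 [551. 322.  95.]
 [510. 288.  95.]
 [458. 352.  95.]]
85.16963502770044 -56.961955207368035
54.09912048770215 -140.5316852462998
82.29871667173454 129.30273606876057
63.442769640762414 41.57795935949907
ball (array([0.53911389, 0.22375838, 0.098086  ]), np.float64(0.0002712649782229035))
[[403.88384207 238.51852242  90.        ]
 [420.05699893 222.83792459  90.        ]] -44.114098000310946
[[470.68722178 150.01595226  18.        ]
 [359.80492019 152.48484752  18.        ]] 110.90978428008118
```

```bash
python3 - <<'E'
from meas import *
f=cv2.imread("pics/top0.png")[:,:,::-1];s=cv2.imread("pics/side0.png")[:,:,::-1]
crop(f,155,160,245,245,8,"d1");crop(s,270,100,370,180,8,"d2")
E
```

```text
(no output)
```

View pics/d1.png

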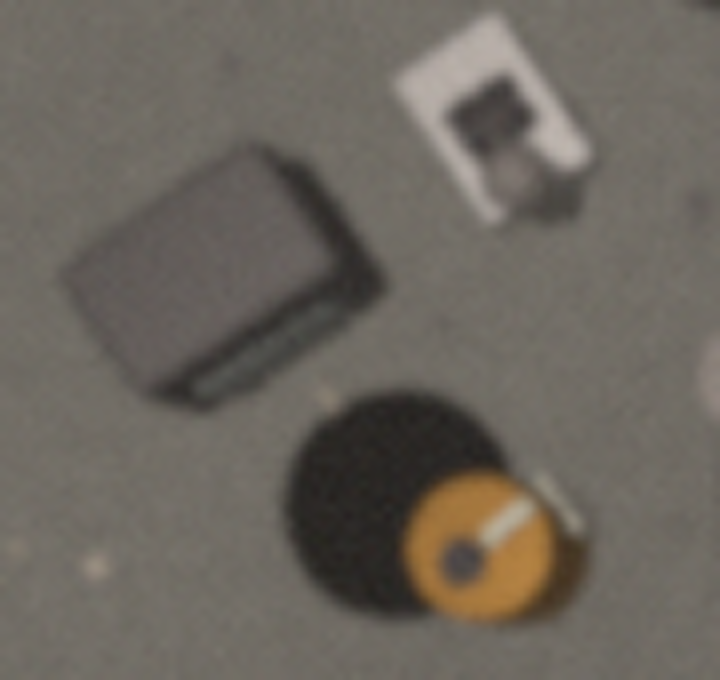

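View pics/d2.png

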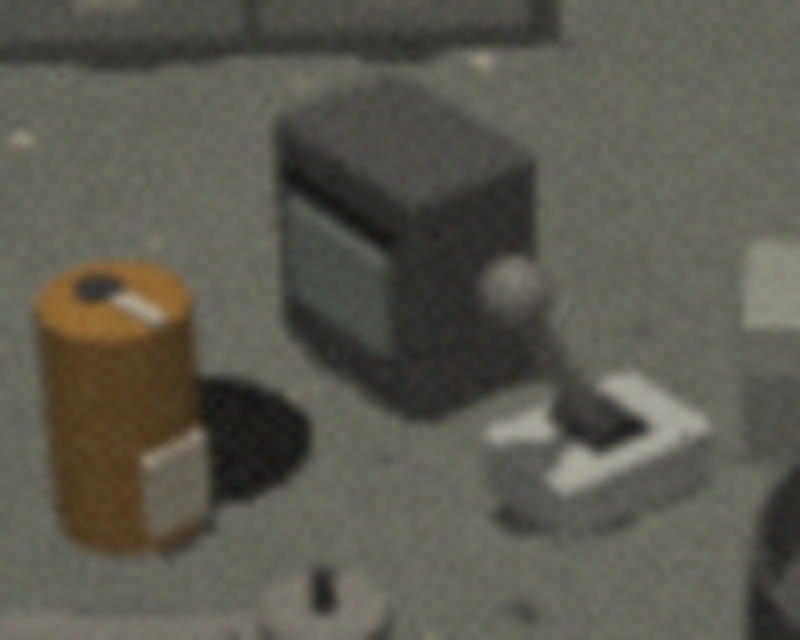

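```bash
python3 - <<'E'
from meas import *
c=lambda P:(np.array(P)+.5)/8-.5+[155,160]
cs=lambda P:(np.array(P)+.5)/8-.5+[270,100]
def sh(n,w): print(n,np.round(w*1000,1).tolist())
sh("pad",onz("top",c([(400,504)]),0))
t=onz("top",c([(62,278),(262,143),(338,264),(155,395)]),.095); sh("rtop",t)
for a,b in((0,1),(3,2),(1,2),(0,3)):
    e=(t[b]-t[a])[:2]; print(np.linalg.norm(e)*1000,np.degrees(np.arctan2(e[1],e[0])))
sh("rc",t.mean(0))
b=onz("top",c([(395,85),(495,12),(593,155),(490,222)]),.025); sh("block",b); sh("bc",b.mean(0))
for a,bb in((0,1),(3,2),(2,1),(3,0)):
    e=(b[bb]-b[a])[:2]; print(np.linalg.norm(e)*1000,np.degrees(np.arctan2(e[1],e[0])))
print("ball",two(c((516,175)),cs((517,286))))
k=onz("top",c([(480,547)]),.09); sh("core",k)
sh("plate edge top",onz("top",c([(545,475),(578,528)]),.05))
r=onz("top",c([(485,545),(530,503)]),.09);sh("rib",r); e=r[1]-r[0];print(np.degrees(np.arctan2(e[1],e[0])))
sh("corebot side",onz("side",cs([(118,535)]),0.0))
sh("side pad right/top/bottom",onz("side",cs([(310,435),(245,378),(235,500)]),0.0))
sh("reader bottom corner side",onz("side",cs([(420,418)]),0.0))
E
```

```text
pad [[424.7, 289.3, 0.0]]
rtop [[504.1, 394.0, 95.0], [553.1, 321.5, 95.0], [508.1, 293.2, 95.0], [460.7, 359.5, 95.0]]
87.5423559935561 -55.95700054352112
81.43437579731115 -54.464922287599705
53.158368128746766 -147.8703333267149
55.421006464773285 -141.4440672939079
rc [506.5, 342.1, 95.0]
block [[584.9, 287.4, 25.0], [612.9, 249.0, 25.0], [556.9, 211.0, 25.0], [531.4, 250.5, 25.0]]
bc [571.5, 249.5, 25.0]
47.4979244390038 -53.861445525947794
46.98289915586177 -57.140985840961946
67.71940922678414 34.094573991457175
65.01412033770185 34.53145466213425
ball (array([0.5396223 , 0.22813987, 0.09541144]), np.float64(0.001005719799593558))
core [[404.1, 241.5, 90.0]]
plate edge top [[432.4, 224.7, 50.0], [412.4, 212.3, 50.0]]
rib [[404.8, 239.7, 90.0], [420.0, 223.4, 90.0]]
-47.18100673451065
corebot side [[397.3, 228.5, 0.0]]
side pad right/top/bottom [[466.7, 289.2, 0.0], [442.7, 331.1, 0.0], [438.9, 247.9, 0.0]]
reader bottom corner side [[508.0, 298.0, 0.0]]
```

```bash
cat > go.py <<'E'
import sys
from h import *
from scipy.spatial.transform import Rotation as Rn
# go.py x y tipz phi(deg) [mm]; prints: turn total (60deg units) then tool-frame shift totals (units of 30mm) AFTER turning
s=state(); q=s['eef_rot']; M=Rn.from_quat([q[1],q[2],q[3],q[0]]).as_matrix()
p=s['eef_pos']; phi=np.degrees(np.arctan2(M[1,0],M[0,0])); tip=p+M[:,2]*.155
print("t %.1f grasp pt %s phi %.1f grip %.3f F %s q6 %.2f q1 %.2f"%(s['time'],np.round(tip*1000,1),phi,s['grip_width'],np.round(s['wrist_force'],1),s['qpos'][5],s['qpos'][0]))
if len(sys.argv)>3:
    x,y,z,ph=map(float,sys.argv[1:5])
    dphi=(ph-phi+180)%360-180
    print("turn units %.3f (rows %.1f) q6 change %.2f"%(-dphi/60,abs(dphi)/8.59,-np.radians(dphi)))
    d=np.array([x,y,z])/1000-tip
    for nm,a in(("before turn",phi),("after turn",ph)):
        a=np.radians(a); ex=np.array([np.cos(a),np.sin(a),0]);ey=np.array([np.sin(a),-np.cos(a),0])
        print(nm,"units x %.2f y %.2f z %.2f"%(d@ex/.03,d@ey/.03,-d[2]/.03))
E
python3 go.py 404 241.5 180 40
```

```text
t 0.1 grasp pt [ 161.  -551.5  248.9] phi -73.7 grip 0.999 F [ 0.4  0.5 -0.5] q6 -0.21 q1 -1.49
turn units -1.896 (rows 13.2) q6 change -1.99
before turn units x -23.11 y -15.18 z 2.30
after turn units x 23.20 y -15.04 z 2.30
```

Emit:
jog_arm(plan="0 -1 0 0 0;0 -1 0 0 0;0 -1 0 0 0;0 -1 0 0 0;0 -1 0 0 0;0 -1 0 0 0;-1 -0.4 0 -0.14 0;-1 -0.4 0 0 0;-1 -0.4 0 0 0;-1 -0.4 0 0 0;-1 -0.4 0 0 0;-1 -0.4 0 0 0;-1 -0.4 0 0 0;-1 -0.4 0 0 0;-1 -0.4 0 0 0;-1 -0.4 0 0 0;-1 -0.4 0 0 0;-1 -0.4 0 0 0")

```text
time: 1.9
eef_pos: [0.3188, -0.1132, 0.4044]
eef_rot: [-0.0, 0.842, -0.54, -0.0]
wrist_force: [1.3, 0.5, -0.0]
grip_width: 1.002
```

```bash
python3 go.py 404 241.5 180 40; python3 -c "
from h import *
a=grab('top','top1');b=grab('side','side1')"
```

```text
t 1.9 grasp pt [ 318.7 -113.1  249.4] phi -65.4 grip 1.002 F [ 1.3  0.5 -0. ] q6 0.44 q1 -0.70
turn units -1.756 (rows 12.3) q6 change -1.84
before turn units x -9.56 y -7.51 z 2.31
after turn units x 9.78 y -7.23 z 2.31
```

View pics/top1.png

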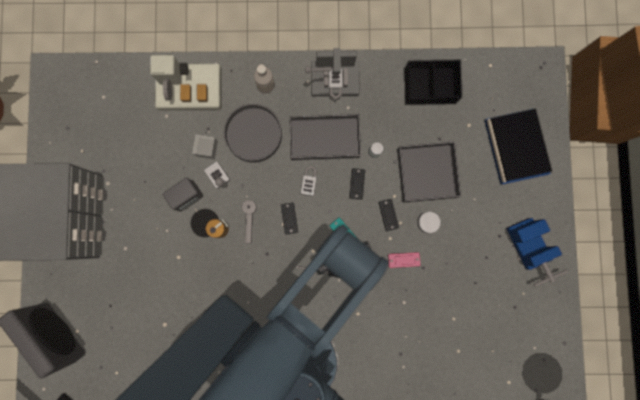

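View pics/side1.png

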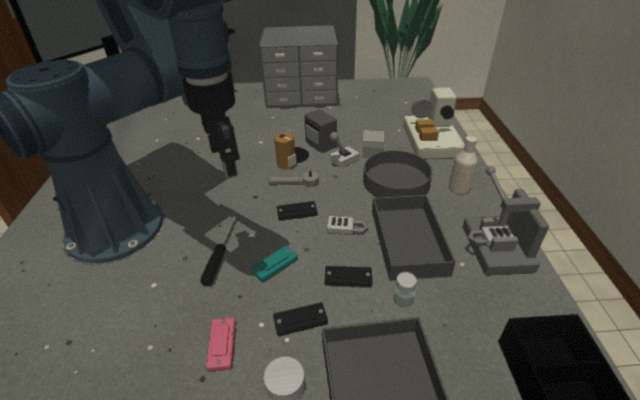

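Emit:
jog_arm(plan="0 0 0 -0.14 0;0 0 0 -0.14 0;0 0 0 -0.14 0;0 0 0 -0.14 0;0 0 0 -0.14 0;0 0 0 -0.14 0;0 0 0 -0.14 0;0 0 0 -0.14 0;0 0 0 -0.14 0;0 0 0 -0.14 0;0 0 0 -0.14 0;0 0 0 -0.14 0;0 0 0 -0.076 0;0.98 -0.72 0.2 0 0;0.98 -0.72 0.2 0 0;0.98 -0.72 0.2 0 0;0.98 -0.72 0.2 0 0;0.98 -0.72 0.2 0 0;0.98 -0.72 0.2 0 0;0 0 0 0 0")

```text
time: 4.0
eef_pos: [0.3712, 0.1009, 0.3677]
eef_rot: [-0.001, 0.939, 0.344, -0.001]
wrist_force: [0.3, -0.8, 0.5]
grip_width: 1.003
```

```bash
python3 go.py 404 241.5 74 40
```

```text
t 4.0 grasp pt [370.9 101.1 212.7] phi 40.3 grip 1.003 F [ 0.3 -0.8  0.5] q6 -0.75 q1 -0.05
turn units 0.005 (rows 0.0) q6 change 0.01
before turn units x 3.87 y -2.86 z 4.62
after turn units x 3.85 y -2.88 z 4.62
```

Emit:
jog_arm(plan="0.97 -0.72 0 0 0;0.97 -0.72 0 0 0;0.97 -0.72 0 0 0;0.95 -0.72 0 0 0;0 0 0.9 0 0;0 0 0.9 0 0;0 0 0.9 0 0;0 0 0.9 0 0;0 0 0.6 0 0;0 0 0.42 0 0;0 0 0 0 0;0 0 0 0 0")

```text
time: 5.2
eef_pos: [0.4047, 0.2385, 0.2305]
eef_rot: [0.0, 0.94, 0.342, 0.0]
wrist_force: [-0.2, -0.1, 0.6]
grip_width: 0.997
```

```bash
python3 go.py 404 241.5 74 40;python3 -c "
from h import *
a=grab('side');crop(a,250,80,380,190,6,'e1');"
```

```text
t 5.2 grasp pt [404.7 238.5  75.5] phi 40.0 grip 0.997 F [-0.2 -0.1  0.6] q6 -0.42 q1 0.28
turn units -0.000 (rows 0.0) q6 change -0.00
before turn units x 0.05 y -0.09 z 0.05
after turn units x 0.05 y -0.09 z 0.05
```

View pics/e1.png

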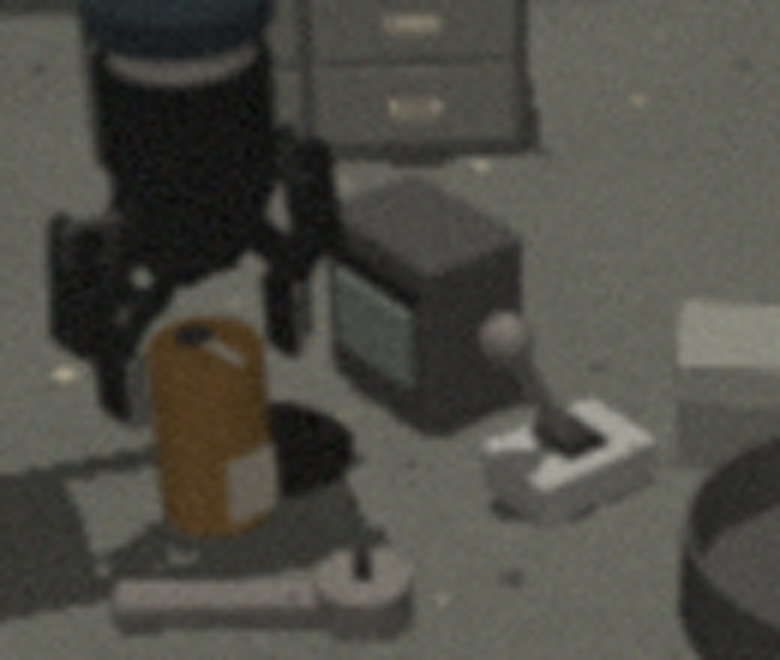

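Emit:
jog_arm(plan="0.05 -0.1 0.05 0 0;0 0 0 0 150;0 0 0 0 255;0 0 0 0 255;0 0 0 0 255;0 0 0 0 255;0 0 0 0 255;0 0 0 0 255;0 0 -0.2 0 255;0 0 -0.2 0 255;0 0 0 0 255")

```text
time: 6.35
eef_pos: [0.4034, 0.2422, 0.2413]
eef_rot: [0.0, 0.94, 0.342, 0.001]
wrist_force: [0.7, -0.4, -4.1]
grip_width: 0.616
```

```bash
python3 go.py 424.5 288.7 86 124;python3 -c "
from h import *
a=grab('side');crop(a,250,80,380,190,6,'e2');"
```

```text
t 6.3 grasp pt [403.6 242.2  86.3] phi 40.0 grip 0.616 F [ 0.7 -0.4 -4.1] q6 -0.41 q1 0.29
turn units -1.400 (rows 9.8) q6 change -1.47
before turn units x 1.53 y -0.74 z 0.01
after turn units x 0.89 y 1.44 z 0.01
```

View pics/e2.png

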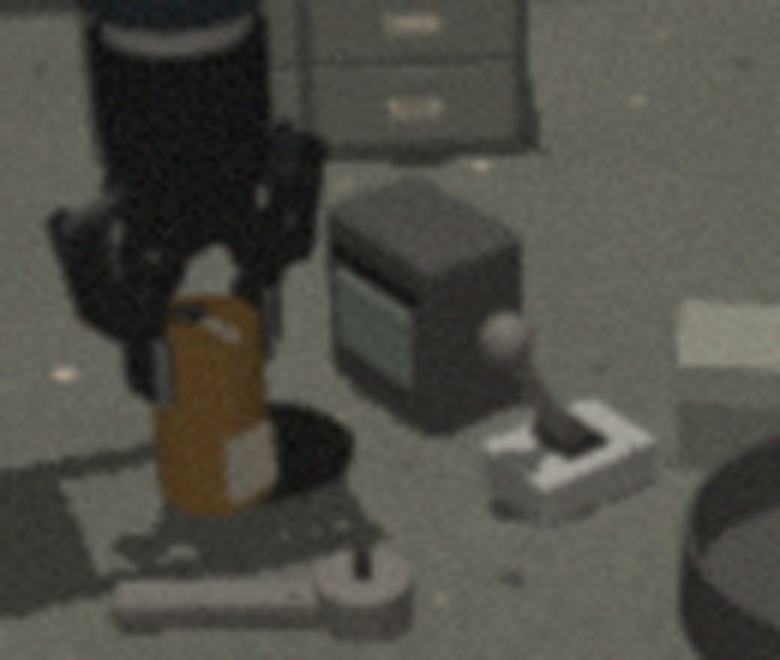

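Emit:
jog_arm(plan="0 0 0 -0.14 255;0 0 0 -0.14 255;0 0 0 -0.14 255;0 0 0 -0.14 255;0 0 0 -0.14 255;0 0 0 -0.14 255;0 0 0 -0.14 255;0 0 0 -0.14 255;0 0 0 -0.14 255;0 0 0 -0.14 255;0.45 0.72 0 0 255;0.44 0.72 0 0 255;0 0 0 0 255;0 0 0 0 255")

```text
time: 7.8
eef_pos: [0.4238, 0.2885, 0.2401]
eef_rot: [-0.0, 0.469, 0.883, -0.001]
wrist_force: [-0.4, 1.0, -3.9]
grip_width: 0.614
```

```bash
python3 go.py 424.5 288.7 74.5 124;python3 -c "
from h import *
a=grab('side');crop(a,250,80,380,190,6,'e3');a=grab('top');crop(a,150,150,260,250,7,'e3t');"
```

```text
t 7.8 grasp pt [423.7 288.4  85.1] phi 124.1 grip 0.614 F [-0.4  1.  -3.9] q6 -1.80 q1 0.37
turn units 0.001 (rows 0.0) q6 change 0.00
before turn units x -0.01 y 0.03 z 0.35
after turn units x -0.01 y 0.03 z 0.35
```

View pics/e3.png

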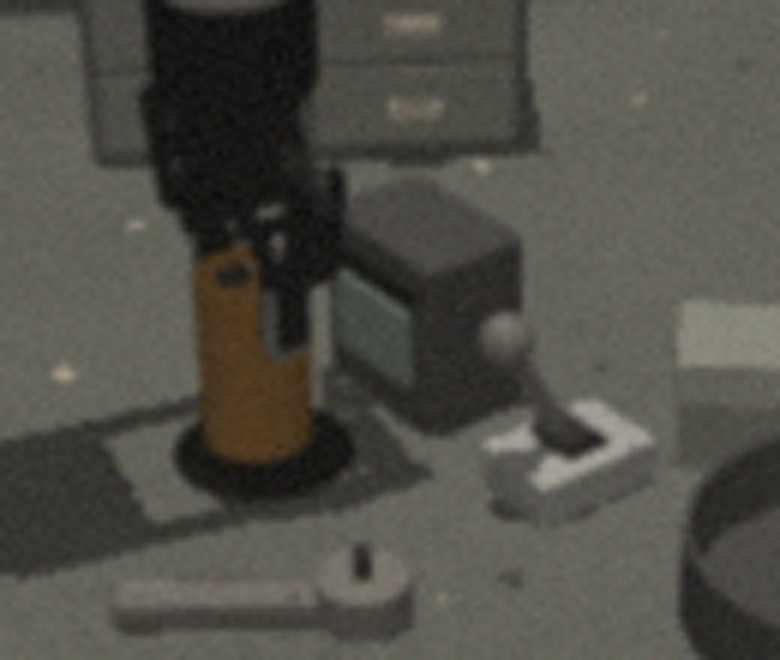

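View pics/e3t.png

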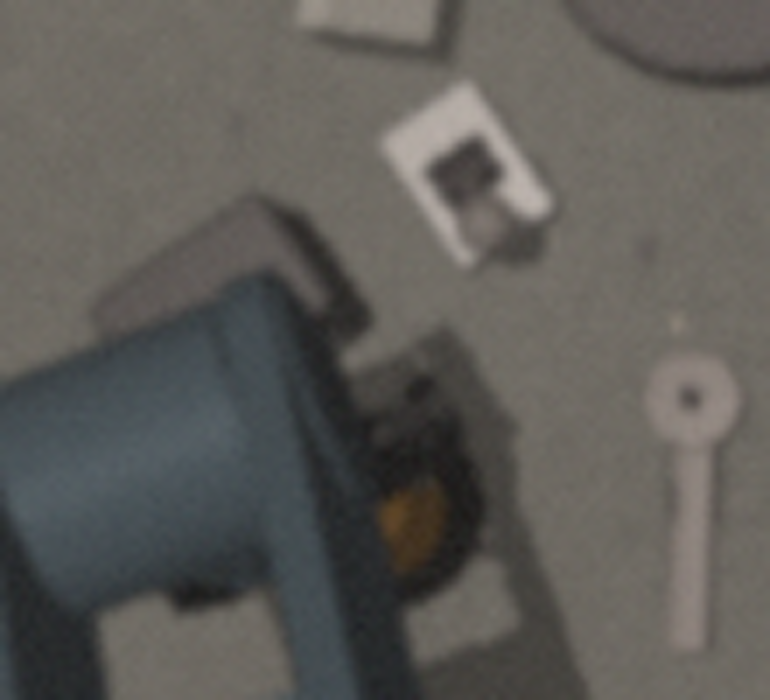

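Emit:
jog_arm(plan="0 0.02 0.12 0 255;0 0 0.1 0 255;0 0 0.07 0 255;0 0 0 0 255;0 0 0 0 255")

```text
time: 8.4
eef_pos: [0.4247, 0.2886, 0.2318]
eef_rot: [-0.0, 0.469, 0.883, -0.0]
wrist_force: [-0.2, 0.9, -3.9]
grip_width: 0.62
```

```bash
python3 go.py 424.5 288.7 74.5 124
```

```text
t 8.4 grasp pt [424.6 288.6  76.8] phi 124.0 grip 0.620 F [-0.2  0.9 -3.9] q6 -1.80 q1 0.37
turn units 0.000 (rows 0.0) q6 change 0.00
before turn units x 0.00 y -0.00 z 0.08
after turn units x 0.00 y -0.00 z 0.08
```

Emit:
jog_arm(plan="0 0 0.05 0 255;0 0 0.05 0 255;0 0 0 0 255;0 0 0 0 255")

```text
time: 8.8
eef_pos: [0.4249, 0.2889, 0.2294]
eef_rot: [0.0, 0.469, 0.883, 0.0]
wrist_force: [-1.3, -0.1, 2.7]
grip_width: 0.619
```

Emit:
jog_arm(plan="0 0 0 0 120;0 0 0 0 60;0 0 0 0 0;0 0 0 0 0;0 0 0 0 0;0 0 0 0 0;0 0 -0.5 0 0;0 0 -0.9 0 0;0 0 -0.9 0 0;0 0 -0.9 0 0;0 0 -0.9 0 0;0 0 -0.9 0 255;-0.97 0 0 0 255;-0.97 0 0 0 255;-0.97 0 0 0 255;-0.97 0 0 0 255;-0.97 0 0 0 255")

```text
time: 10.5
eef_pos: [0.5065, 0.1672, 0.3789]
eef_rot: [0.0, 0.469, 0.883, 0.0]
wrist_force: [0.4, 0.6, -0.4]
grip_width: 0.001
```

```bash
python3 go.py 500 180 100 124;python3 -c "
from h import *
a=grab('side');crop(a,250,80,380,190,6,'e4');a=grab('top','e4f');crop(a,150,150,260,250,7,'e4t');"
```

```text
t 10.5 grasp pt [506.6 167.2 223.9] phi 124.0 grip 0.001 F [ 0.4  0.6 -0.4] q6 -2.07 q1 0.10
turn units 0.000 (rows 0.0) q6 change 0.00
before turn units x 0.48 y 0.06 z 4.13
after turn units x 0.48 y 0.06 z 4.13
```

View pics/e4.png

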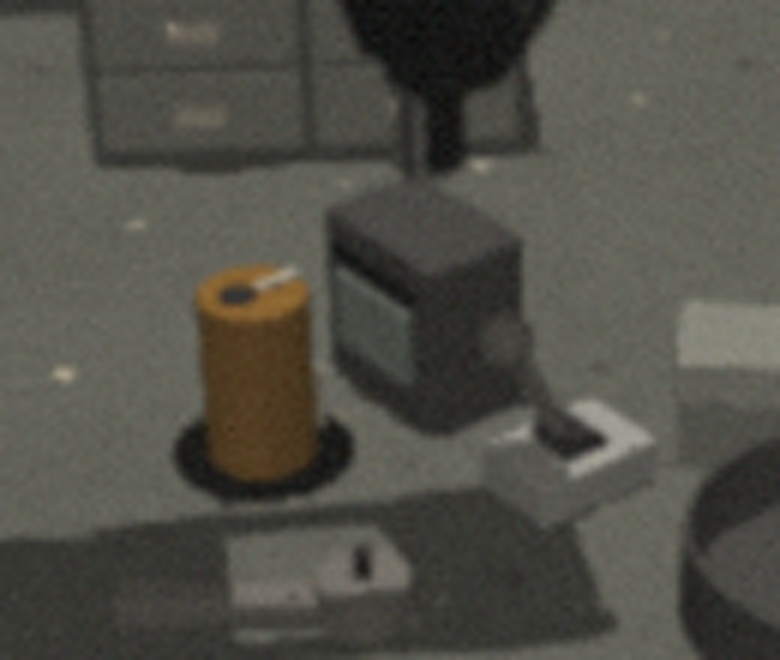

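View pics/e4t.png

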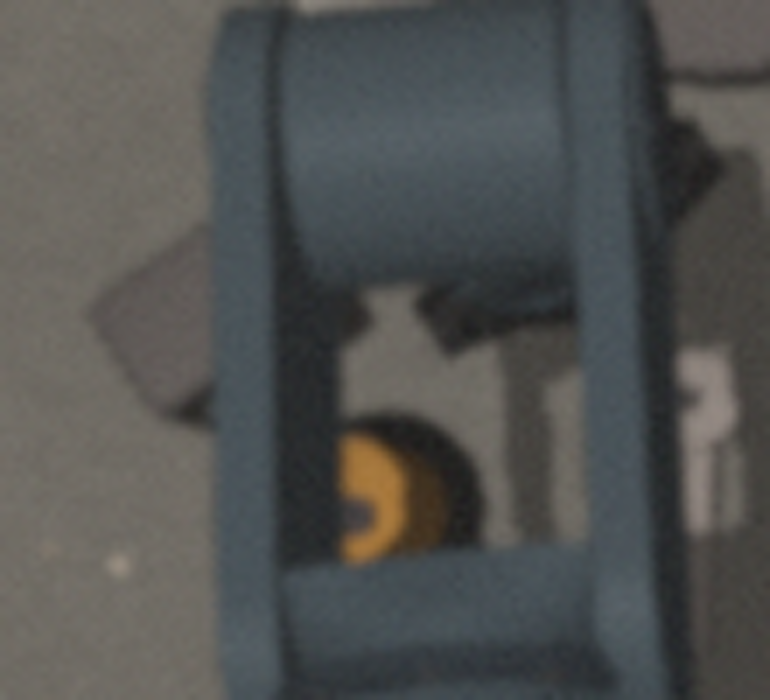

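```bash
python3 - <<'E'
from h import *
c=lambda P:(np.array(P)+.5)/6-.5+[250,80]
p=onz("side",c([(254,296),(258,288),(297,270),(238,295)]),.09)*1000; print(p.round(1))
for a,b in((1,2),(0,2),(3,2)): e=p[b]-p[a]; print(np.degrees(np.arctan2(e[1],e[0])))
print((onz("side",c([(175,452),(354,452),(262,478)]),0)*1000).round(1))
E
```

```text
[[423.8 281.7  90. ]
 [425.6 289.3  90. ]
 [444.  305.4  90. ]
 [416.3 283.3  90. ]]
41.306322010667344
49.60816699083621
38.666189807687644
[[379.1 290.2   0. ]
 [467.4 283.8   0. ]
 [422.4 263.8   0. ]]
```

Emit:
jog_arm(plan="-1 -0.6 0 0 255;-1 -0.6 0 0 255;-1 -0.6 0 0 255;-1 -0.6 0 0 255;-1 -0.6 0 0 255")

```text
time: 11.1
eef_pos: [0.515, -0.0071, 0.3789]
eef_rot: [-0.0, 0.469, 0.883, 0.0]
wrist_force: [0.9, -0.3, -0.4]
grip_width: 0.002
```

```bash
python3 go.py 500 180 100 124;python3 -c "
from h import *
a=grab('top','e5f');crop(a,150,150,260,250,7,'e5t');"
```

```text
t 11.1 grasp pt [515.   -7.1 223.9] phi 124.1 grip 0.002 F [ 0.9 -0.3 -0.4] q6 -2.41 q1 -0.24
turn units 0.001 (rows 0.0) q6 change 0.00
before turn units x 5.45 y 3.08 z 4.13
after turn units x 5.45 y 3.07 z 4.13
```

View pics/e5t.png

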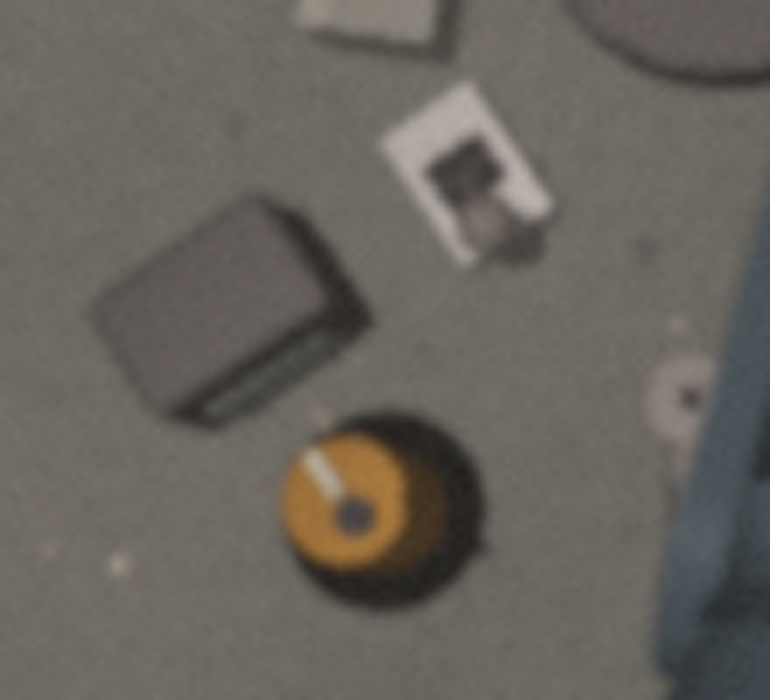

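```bash
python3 - <<'E'
from meas import *
f=cv2.imread("pics/e5f.png")[:,:,::-1];g=cv2.GaussianBlur(f,(3,3),0).astype(int); R,G,B=g[...,0],g[...,1],g[...,2]
m=(R>B+45)&(R>125)&(R-G>15); m[:190]=0;m[240:]=0;m[:,:180]=0;m[:,225:]=0
for k in comps(m): print(rect(k,.09), onz("top",k.reshape(-1,2),.09).mean(0)[:2]*1000)
c=lambda P:(np.array(P)+.5)/7-.5+[150,150]
p=onz("top",c([(336,499),(311,452),(346,502)]),.09)*1000
for a,b in((0,1),(2,1)): e=p[b]-p[a]; print(np.degrees(np.arctan2(e[1],e[0])))
print(p[2], onz("top",c([(385,510)]),0)*1000)
b=np.array([571.5,249.5]); ex=np.array([np.cos(.597),np.sin(.597)]); ey=np.array([-ex[1],ex[0]])
for s in(-95,-60,-36,0,13): print(s,b+s*ex)
E
```

```text
(array([424.9, 290.1]), array([47.1, 46.8]), np.float32(0.5)) [425.58956955 289.33213069]
28.23885932860622
35.078876880953814
[424.07320161 287.1426304   90.        ] [[425.11635921 289.29301206   0.        ]]
-95 [492.93254655 196.09442671]
-60 [521.87845045 215.77016424]
-36 [541.72707027 229.26209854]
0 [571.5 249.5]
13 [582.25133574 256.80813108]
```

```bash
python3 go.py 501 202 98 124.2
```

```text
t 11.2 grasp pt [515.7 -11.7 224. ] phi 123.9 grip 0.003 F [ 2.7 -4.5  1. ] q6 -2.41 q1 -0.25
turn units -0.005 (rows 0.0) q6 change -0.00
before turn units x 6.18 y 3.57 z 4.20
after turn units x 6.17 y 3.60 z 4.20
```

Emit:
jog_arm(plan="0.88 0.51 0 0 255;0.88 0.51 0 0 255;0.88 0.51 0 0 255;0.88 0.51 0 0 255;0.88 0.51 0 0 255;0.88 0.51 0 0 255;0.88 0.51 0 0 255;0 0 1 0 255;0 0 1 0 255;0 0 1 0 255;0 0 0.8 0 255;0 0 0.4 0 255;0 0 0 0 255;0 0 0 0 255")

```text
time: 12.55
eef_pos: [0.5011, 0.2069, 0.2537]
eef_rot: [0.0, 0.469, 0.883, 0.0]
wrist_force: [0.3, 0.0, 0.3]
grip_width: 0.0
```

```bash
python3 go.py 582 256.5 98 124.2;python3 -c "
from h import *
a=grab('side');crop(a,250,80,380,190,6,'e6')"
```

```text
t 12.6 grasp pt [501.2 207.   98.7] phi 124.0 grip 0.000 F [0.3 0.  0.3] q6 -1.99 q1 0.17
turn units -0.003 (rows 0.0) q6 change -0.00
before turn units x -0.14 y 3.16 z 0.02
after turn units x -0.15 y 3.16 z 0.02
```

View pics/e6.png

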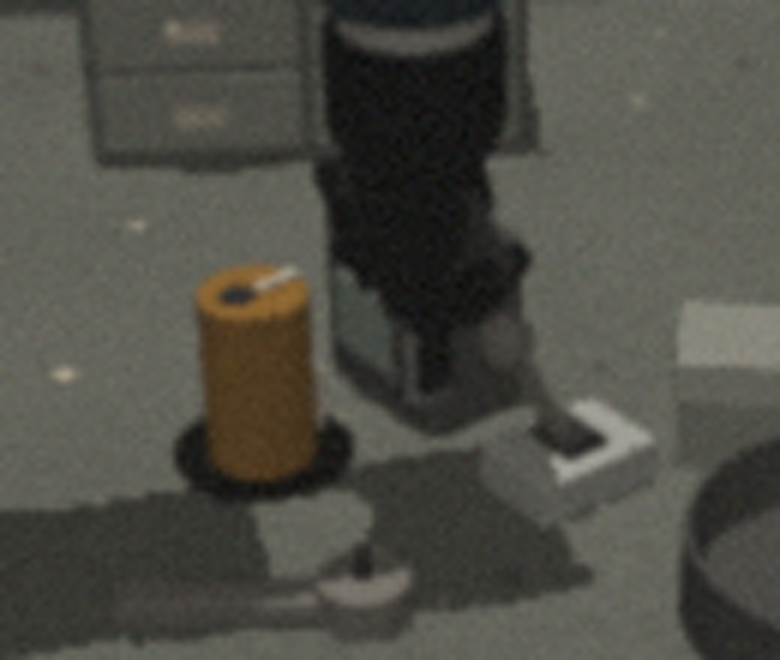

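Emit:
jog_arm(plan="-0.14 0.3 0 0 255;0 0.4 0 0 255;0 0.4 0 0 255;0 0.4 0 0 255;0 0.4 0 0 255;0 0.4 0 0 255;0 0.3 0 0 255;0 0.2 0 0 255;0 0.1 0 0 255;0 0 0 0 255")

```text
time: 13.6
eef_pos: [0.5755, 0.2518, 0.2531]
eef_rot: [0.0, 0.469, 0.883, 0.0]
wrist_force: [-1.3, -0.6, 0.6]
grip_width: -0.002
```

```bash
python3 go.py 582 256.5 98 124.2;python3 -c "
from h import *
a=grab('side');crop(a,250,80,380,190,6,'e7')"
```

```text
t 13.6 grasp pt [575.6 251.9  98.1] phi 124.0 grip -0.002 F [-1.3 -0.6  0.6] q6 -1.94 q1 0.22
turn units -0.003 (rows 0.0) q6 change -0.00
before turn units x 0.01 y 0.26 z 0.00
after turn units x 0.01 y 0.26 z 0.00
```

View pics/e7.png

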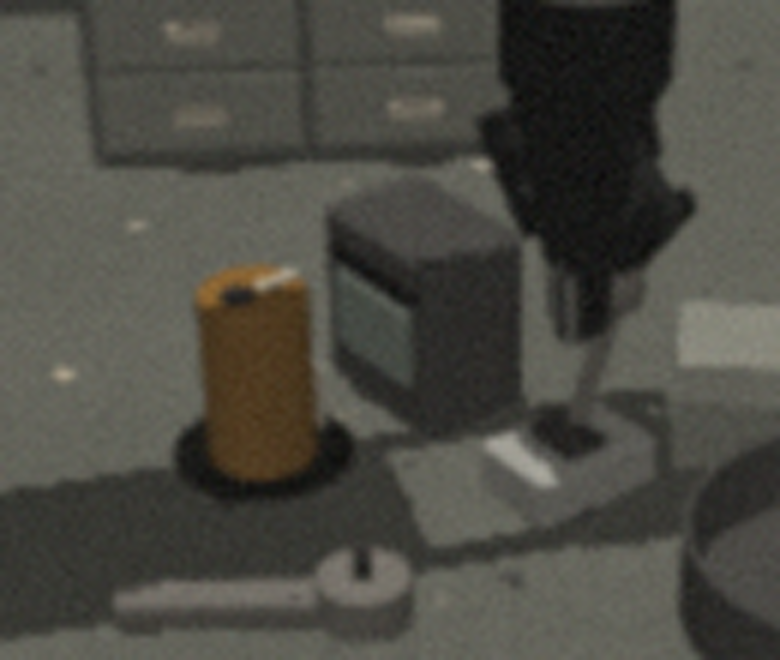

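Lever is moving over (about 1 N). Push the rest of the way in small steps until the force shows the stop.

Emit:
jog_arm(plan="0 0.12 0 0 255;0 0.12 0 0 255;0 0.08 0 0 255;0 0 0 0 255;0 0 0 0 255")

```text
time: 14.15
eef_pos: [0.5833, 0.2572, 0.253]
eef_rot: [0.0, 0.469, 0.883, 0.0]
wrist_force: [1.1, -0.6, -0.2]
grip_width: -0.001
```

Emit:
jog_arm(plan="0 0.08 0 0 255;0 0.08 0 0 255;0 0 0 0 255;0 0 0 0 255")

```text
time: 14.55
eef_pos: [0.586, 0.259, 0.2526]
eef_rot: [-0.002, 0.469, 0.883, -0.003]
wrist_force: [-9.7, -6.6, 6.2]
grip_width: 0.003
```

```bash
python3 go.py 582 256.5 98 124.2;python3 -c "
from h import *
a=grab('side');crop(a,250,80,380,190,6,'e8')"
```

```text
t 14.6 grasp pt [585.2 258.5  97.6] phi 124.0 grip 0.003 F [-9.7 -6.6  6.2] q6 -1.93 q1 0.23
turn units -0.003 (rows 0.0) q6 change -0.00
before turn units x 0.00 y -0.13 z -0.01
after turn units x 0.00 y -0.13 z -0.01
```

View pics/e8.png

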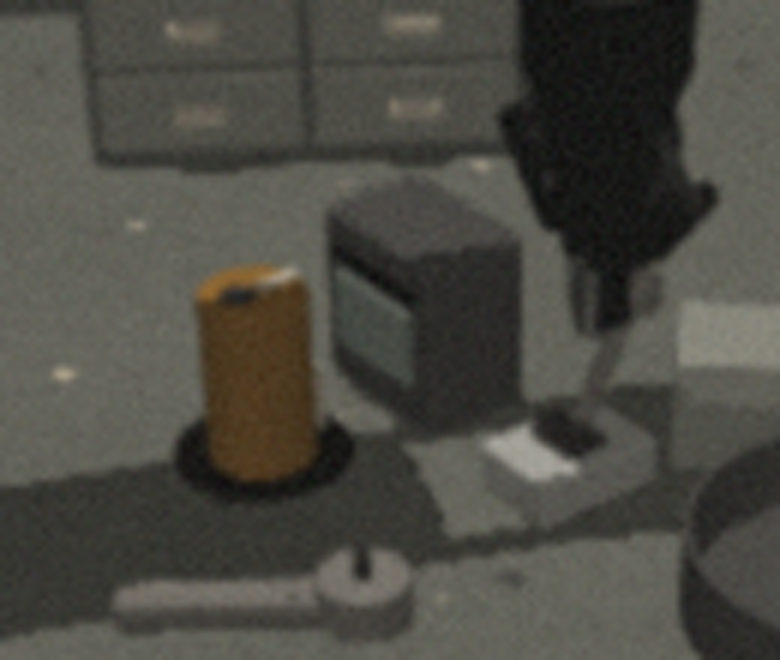

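Emit:
jog_arm(plan="0 -0.5 0 0 255;0 -1 0 0 255;0 -0.8 0 0 255;0 0 -1 0 255;0 0 -1 0 255;0 0 -1 0 0;-1 -0.5 -0.8 0 0;-1 -0.5 0 0 0;-1 -0.5 0 0 0;-1 -0.5 0 0 0;-1 -0.5 0 0 0;-1 -0.5 0 0 0;-1 -0.5 0 0 0;-1 -0.5 0 0 0")

```text
time: 16.0
eef_pos: [0.565, -0.0462, 0.3673]
eef_rot: [0.001, 0.469, 0.883, 0.0]
wrist_force: [0.2, -0.1, -0.1]
grip_width: 1.0
```

```bash
python3 go.py; python3 - <<'E'
from meas import *
c=lambda P,s,o:(np.array(P)+.5)/s-.5+o
for nm,q in(("long",[(80,68),(353,60),(360,228),(85,240)]),("sq",[(510,190),(735,172),(760,382),(533,410)])):
    w=onz("top",c(q,4,[270,100]),.045)*1000; print(nm,w[:,:2].round().tolist(),w.mean(0).round(1))
    for i in range(4): e=w[(i+1)%4]-w[i]; print(round(np.linalg.norm(e)),round(np.degrees(np.arctan2(e[1],e[0])),1))
w=onz("top",c([(375,217),(660,217),(517,73),(517,362)],5,[150,90]),.045)*1000;print("tub",w.round(),w.mean(0))
a=grab('top','g1');b=grab('side','g1s')
crop(a,150,100,470,280,2.5,'g1c'); crop(b,270,100,370,180,6,'g1sc')
E
```

```text
t 16.0 grasp pt [565.2 -46.2 212.3] phi 124.0 grip 1.000 F [ 0.2 -0.1 -0.1] q6 -2.46 q1 -0.29
long [[745.0, 21.0], [748.0, -188.0], [618.0, -191.0], [611.0, 18.0]] [680.6 -84.9  45. ]
210 -89.0
131 -178.8
210 91.8
134 1.2
sq [[646.0, -306.0], [657.0, -477.0], [497.0, -490.0], [477.0, -318.0]] [ 569.2 -397.7   45. ]
171 -86.1
161 -175.5
172 96.4
169 4.3
tub [[696. 221.  45.]
 [694.  46.  45.]
 [785. 134.  45.]
 [605. 134.  45.]] [695.1643403  133.62388067  45.        ]
```

View pics/g1c.png

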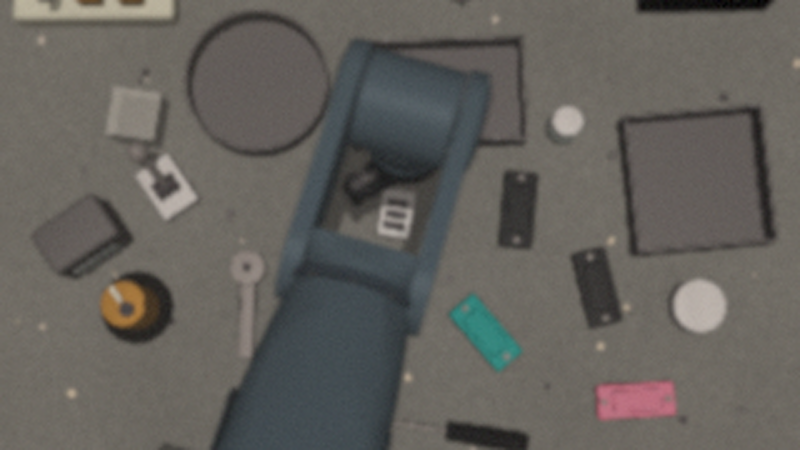

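View pics/g1sc.png

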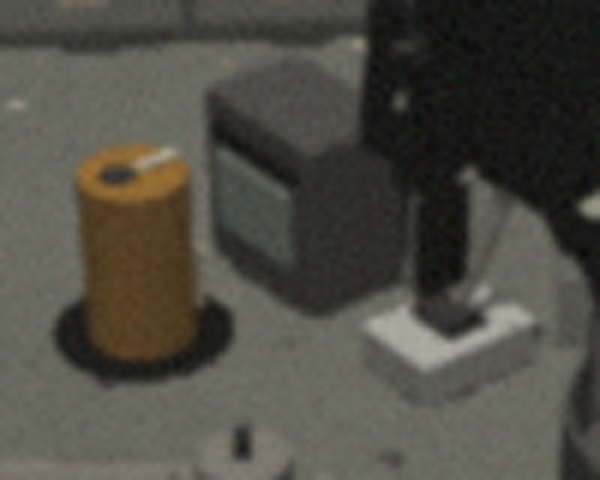

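```bash
python3 go.py 536.7 -33.4 80 81.3
```

```text
t 16.1 grasp pt [565.6 -48.7 212.3] phi 123.8 grip 1.002 F [-0.   0.2  0.2] q6 -2.45 q1 -0.29
turn units 0.708 (rows 4.9) q6 change 0.74
before turn units x 0.96 y -0.52 z 4.41
after turn units x 0.36 y -1.03 z 4.41
```

Emit:
jog_arm(plan="0 0 0.4 0.14 0;0 0 0.4 0.14 0;0 0 0.4 0.14 0;0 0 0.4 0.14 0;0 0 0 0.148 0;0.18 -0.5 0.8 0 0;0.18 -0.53 0.9 0 0;0 0 0.9 0 0;0 0 0 0 0;0 0 0 0 0")

```text
time: 17.1
eef_pos: [0.5361, -0.0294, 0.2413]
eef_rot: [-0.0, 0.756, 0.655, 0.0]
wrist_force: [0.7, -1.3, -0.6]
grip_width: 0.998
```

```bash
python3 go.py 536.7 -33.4 19 81.3;python3 -c "
from h import *
a=grab('side');crop(a,280,130,440,250,5,'l1')"
```

```text
t 17.1 grasp pt [536.1 -29.4  86.3] phi 81.8 grip 0.998 F [ 0.7 -1.3 -0.6] q6 -1.70 q1 -0.28
turn units 0.009 (rows 0.1) q6 change 0.01
before turn units x -0.13 y 0.04 z 2.24
after turn units x -0.13 y 0.04 z 2.24
```

View pics/l1.png

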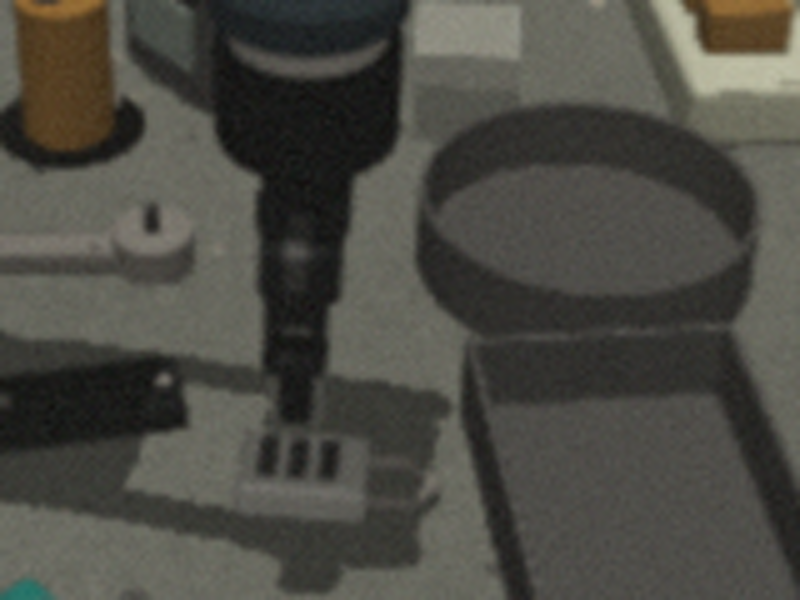

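Emit:
jog_arm(plan="-0.13 0.04 0.5 0 0;0 0 0.7 0 0;0 0 0.6 0 0;0 0 0.35 0 0;0 0 0.09 0 0;0 0 0 0 0;0 0 0 0 255;0 0 0 0 255;0 0 0 0 255;0 0 0 0 255;0 0 0 0 255;0 0 0 0 255;0 0 -0.5 0 255;0 0 -0.9 0 255;0 0 -0.9 0 255;0 0 -0.5 0 255;0 0 0 0 255")

```text
time: 18.85
eef_pos: [0.5373, -0.034, 0.2607]
eef_rot: [0.002, 0.756, 0.655, 0.001]
wrist_force: [-0.4, -0.3, -2.6]
grip_width: 0.476
```

```bash
python3 go.py 695 134 100 81.3;python3 -c "
from h import *
a=grab('side');crop(a,280,130,440,250,5,'l2')"
```

```text
t 18.9 grasp pt [538.1 -34.2 105.7] phi 81.8 grip 0.476 F [-0.4 -0.3 -2.6] q6 -1.71 q1 -0.28
turn units 0.009 (rows 0.1) q6 change 0.01
before turn units x 6.29 y 4.38 z 0.19
after turn units x 6.33 y 4.32 z 0.19
```

View pics/l2.png

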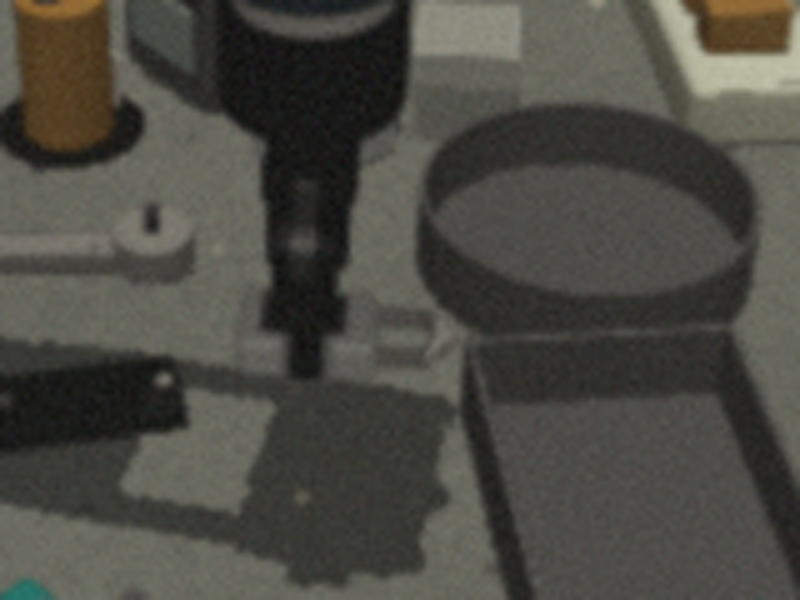

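Emit:
jog_arm(plan="0.9 0.62 0 0 255;0.9 0.62 0 0 255;0.9 0.62 0 0 255;0.9 0.62 0 0 255;0.9 0.62 0 0 255;0.9 0.62 0 0 255;0.9 0.62 0 0 255;0 0 0.5 0 255;0 0 0.8 0 255;0 0 0.6 0 255;0 0 0.4 0 255;0 0 0 0 255;0 0 0 0 255")

```text
time: 20.2
eef_pos: [0.6921, 0.1344, 0.1886]
eef_rot: [-0.0, 0.756, 0.655, -0.0]
wrist_force: [-0.1, 0.1, -1.2]
grip_width: 0.475
```

```bash
python3 go.py 695 134 29 81.3;python3 -c "
from h import *
a=grab('side');crop(a,280,100,440,220,5,'l3')"
```

```text
t 20.2 grasp pt [692.1 134.4  33.6] phi 81.8 grip 0.475 F [-0.1  0.1 -1.2] q6 -1.40 q1 0.02
turn units 0.008 (rows 0.1) q6 change 0.01
before turn units x -0.00 y 0.10 z 0.15
after turn units x 0.00 y 0.10 z 0.15
```

View pics/l3.png

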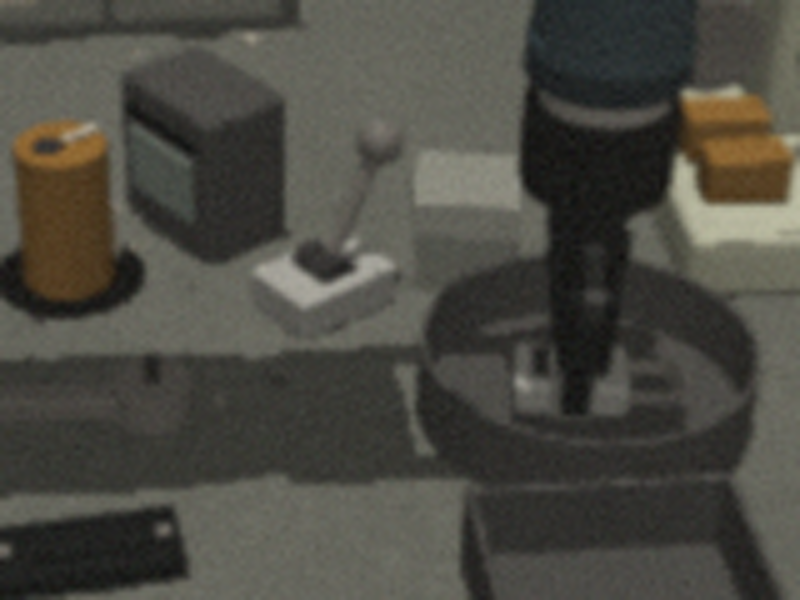

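Emit:
jog_arm(plan="0 0.1 0.12 0 255;0 0 0 0 255;0 0 0 0 100;0 0 0 0 60;0 0 0 0 60;0 0 0 0 60;0 0 0 0 60;0 0 -0.6 0 60;0 0 -1 0 60;0 0 -1 0 0;0 0 -1 0 0;0 0 -0.5 0 0;0 0 0 0 0")

```text
time: 21.55
eef_pos: [0.6961, 0.1344, 0.3124]
eef_rot: [0.002, 0.756, 0.655, 0.003]
wrist_force: [-0.3, 0.1, -0.5]
grip_width: 0.997
```

```bash
python3 go.py 416.7 151.2 100 88.7;python3 -c "
from h import *
a=grab('side');crop(a,280,100,440,220,5,'l4')"
```

```text
t 21.6 grasp pt [697.1 134.4 157.4] phi 81.8 grip 0.997 F [-0.3  0.1 -0.5] q6 -1.40 q1 0.02
turn units -0.114 (rows 0.8) q6 change -0.12
before turn units x -0.78 y -9.33 z 1.91
after turn units x 0.35 y -9.36 z 1.91
```

View pics/l4.png

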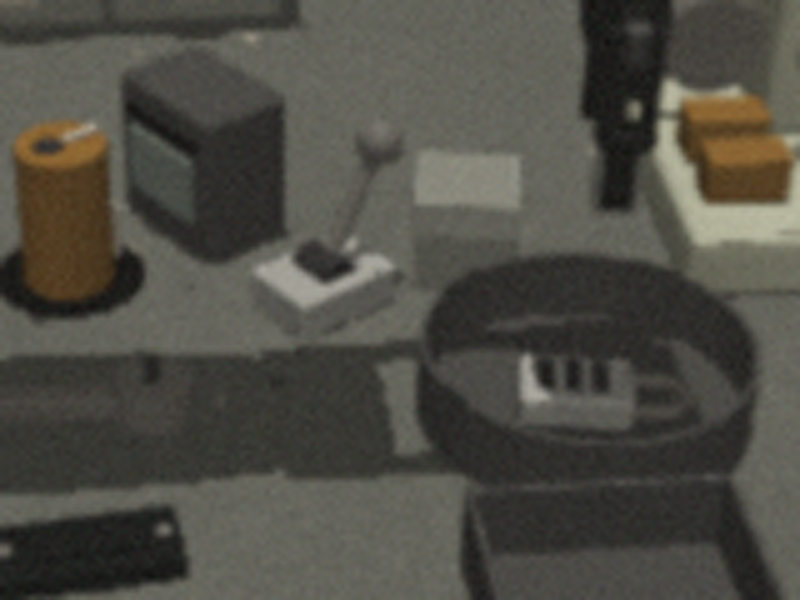

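Emit:
jog_arm(plan="0 0 0 -0.114 0;0.035 -0.94 0 0 0;0.035 -0.94 0 0 0;0.035 -0.94 0 0 0;0.035 -0.94 0 0 0;0.035 -0.94 0 0 0;0.035 -0.94 0 0 0;0.035 -0.94 0 0 0;0.035 -0.94 0 0 0;0.035 -0.94 0.6 0 0;0.035 -0.9 0.6 0 0;0 0 0.7 0 0;0 0 0 0 0;0 0 0 0 0")

```text
time: 23.0
eef_pos: [0.4144, 0.1513, 0.2503]
eef_rot: [-0.001, 0.715, 0.699, -0.001]
wrist_force: [0.8, 0.9, 0.1]
grip_width: 1.0
```

```bash
python3 go.py 416.7 151.2 18 88.7;python3 -c "
from h import *
a=grab('side');crop(a,230,100,390,220,5,'m1')"
```

```text
t 23.0 grasp pt [414.  151.3  95.3] phi 88.7 grip 1.000 F [0.8 0.9 0.1] q6 -1.47 q1 0.08
turn units -0.001 (rows 0.0) q6 change -0.00
before turn units x -0.00 y 0.09 z 2.58
after turn units x -0.00 y 0.09 z 2.58
```

View pics/m1.png

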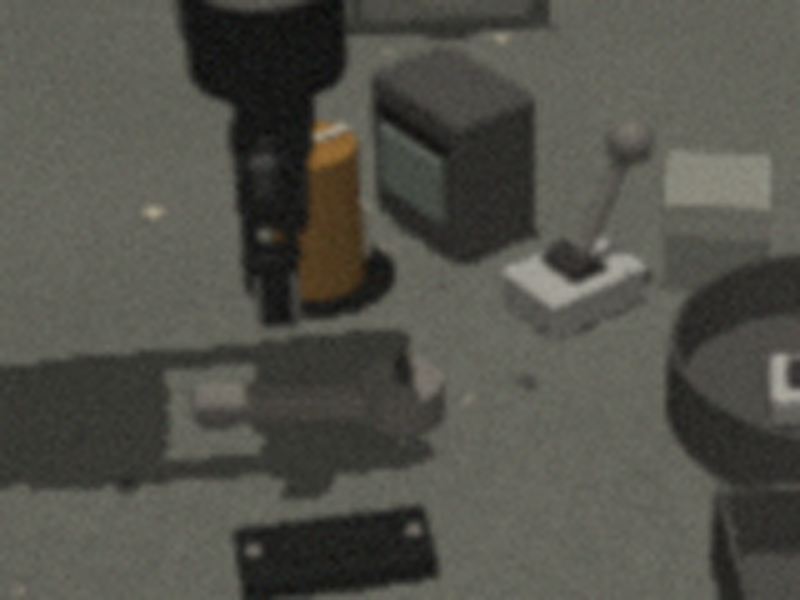

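Emit:
jog_arm(plan="0 0.09 0.8 0 0;0 0 0.8 0 0;0 0 0.6 0 0;0 0 0.3 0 60;0 0 0 0 100;0 0 0 0 255;0 0 0 0 255;0 0 0 0 255;0 0 0 0 255;0 0 0 0 255;0 0 0 0 255;0 0 -0.4 0 255;0 0 -0.9 0 255;0 0 -0.9 0 255;0 0 -0.9 0 255;0 0 0 0 255")

```text
time: 24.65
eef_pos: [0.4189, 0.1516, 0.2734]
eef_rot: [0.003, 0.715, 0.699, 0.003]
wrist_force: [0.9, -0.6, -2.0]
grip_width: 0.213
```

```bash
python3 go.py 680.5 -76 110 0;python3 -c "
from h import *
a=grab('side');crop(a,230,100,390,220,5,'m2')"
```

```text
t 24.6 grasp pt [420.1 151.7 118.4] phi 88.7 grip 0.213 F [ 0.9 -0.6 -2. ] q6 -1.47 q1 0.08
turn units 1.478 (rows 10.3) q6 change 1.55
before turn units x -7.39 y 8.85 z 0.28
after turn units x 8.68 y 7.59 z 0.28
```

View pics/m2.png

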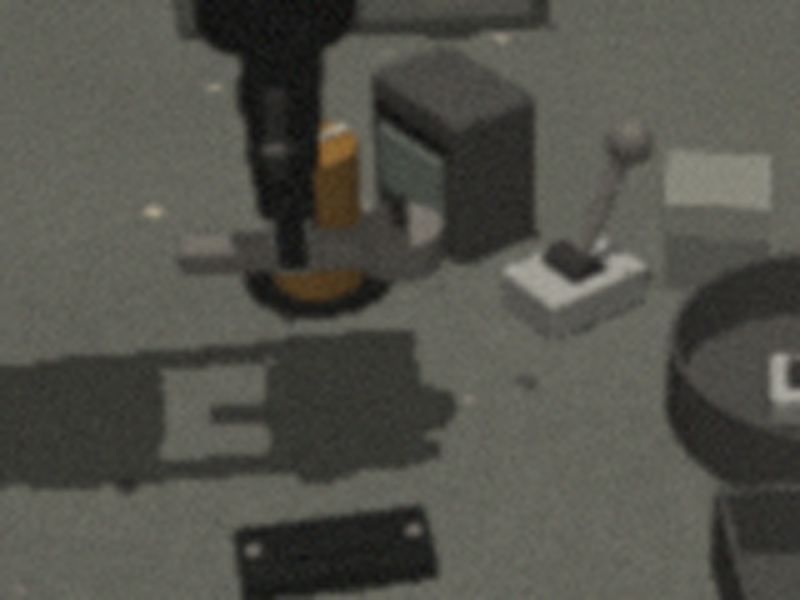

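Emit:
jog_arm(plan="-0.8 0.3 0 0 255;-1 0.5 0 0 255;-1 0.5 0 0 255;0 0 0 0.14 255;0 0 0 0.14 255;0 0 0 0.14 255;0 0 0 0.14 255;0 0 0 0.14 255;0 0 0 0.14 255;0 0 0 0.14 255;0 0 0 0.14 255;0 0 0 0.14 255;0 0 0 0.14 255;0 0 0 0.078 255;0 0 0 0 255")

```text
time: 26.2
eef_pos: [0.4536, 0.0665, 0.2679]
eef_rot: [-0.0, 1.0, -0.0, -0.001]
wrist_force: [-0.0, 0.5, -1.8]
grip_width: 0.21
```

```bash
python3 go.py 680.5 -76 110 0.5
```

```text
t 26.2 grasp pt [453.2  66.5 112.9] phi -0.1 grip 0.210 F [-0.   0.5 -1.8] q6 -0.11 q1 -0.11
turn units -0.009 (rows 0.1) q6 change -0.01
before turn units x 7.58 y 4.74 z 0.10
after turn units x 7.53 y 4.82 z 0.10
```

Emit:
jog_arm(plan="0.95 0.59 0 0 255;0.95 0.59 0 0 255;0.95 0.59 0 0 255;0.95 0.59 0 0 255;0.95 0.59 0 0 255;0.95 0.59 0 0 255;0.95 0.59 0 0 255;0.9 0.59 0 0 255;0 0 0.7 0 255;0 0 0.5 0 255;0 0 0 0 255")

```text
time: 27.3
eef_pos: [0.6786, -0.0745, 0.2283]
eef_rot: [-0.001, 1.0, 0.001, -0.004]
wrist_force: [-0.5, -0.1, -2.9]
grip_width: 0.218
```

```bash
python3 go.py 680.5 -76 28 0.5;python3 -c "
from h import *
a=grab('side');crop(a,330,150,490,290,5,'m3')"
```

```text
t 27.3 grasp pt [677.3 -74.1  73.3] phi 0.1 grip 0.218 F [-0.5 -0.1 -2.9] q6 -0.28 q1 -0.28
turn units -0.007 (rows 0.1) q6 change -0.01
before turn units x 0.11 y 0.06 z 1.51
after turn units x 0.11 y 0.06 z 1.51
```

View pics/m3.png

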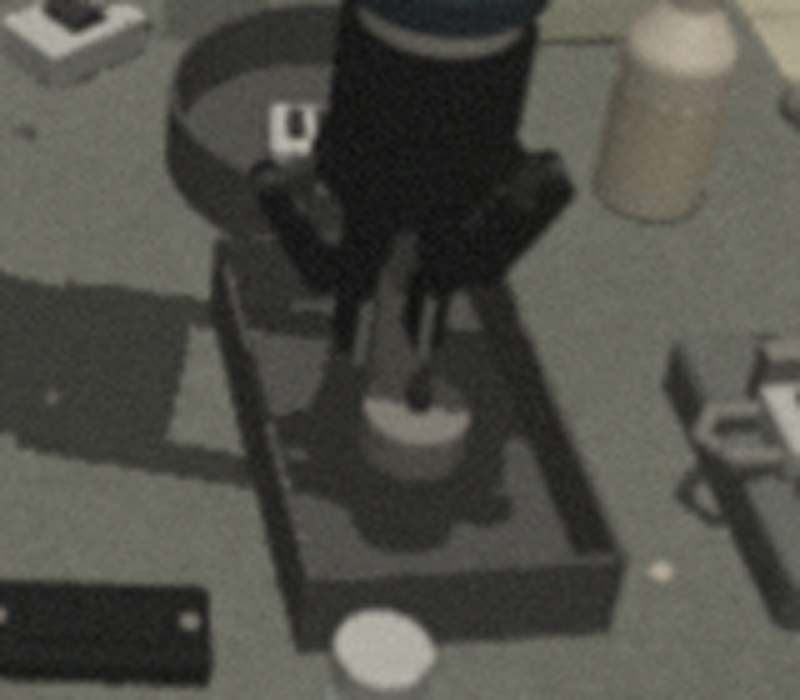

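Emit:
jog_arm(plan="0.1 0 0.6 0 255;0 0 0.5 0 255;0 0 0.3 0 255;0 0 0.05 0 255;0 0 0 0 255;0 0 0 0 150;0 0 0 0 130;0 0 0 0 130;0 0 0 0 130;0 0 0 0 130;0 0 -0.6 0 130;0 0 -1 0 130;0 0 -1 0 130;0 0 -1 0 0")

```text
time: 28.75
eef_pos: [0.6838, -0.0752, 0.3002]
eef_rot: [0.0, 1.0, -0.0, 0.001]
wrist_force: [0.7, 0.2, 0.5]
grip_width: 0.646
```

```bash
python3 go.py;python3 -c "
from h import *
a=grab('side');crop(a,330,150,490,290,5,'m4')"
```

```text
t 28.8 grasp pt [684.  -75.3 145.2] phi -0.0 grip 0.646 F [0.7 0.2 0.5] q6 -0.28 q1 -0.28
```

View pics/m4.png

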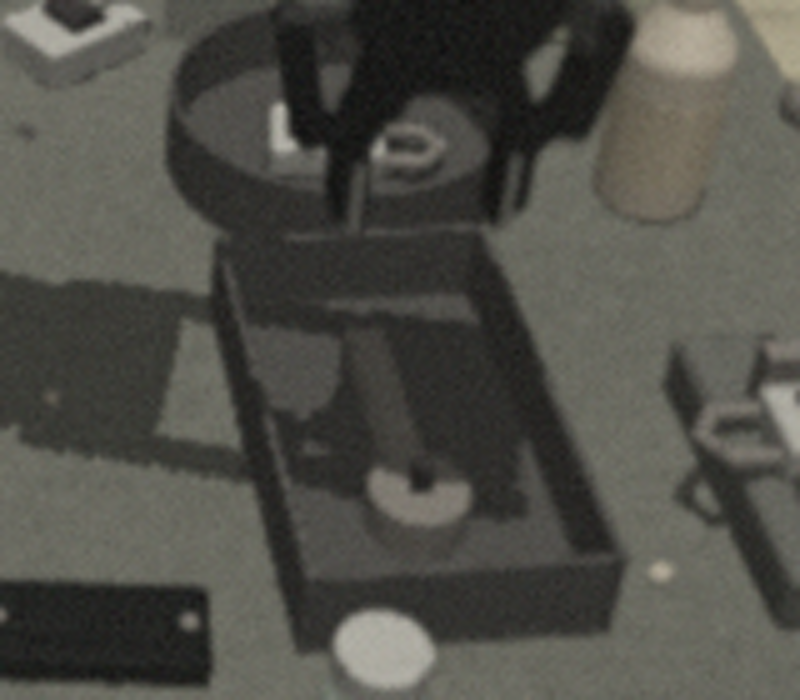

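```bash
python3 - <<'E'
from meas import *
f=grab('top','n1');g=cv2.GaussianBlur(f,(3,3),0).astype(int);V=g.max(2);sat=V-g.min(2)
roi=np.zeros(V.shape,bool); roi[150:250,265:420]=1
for k in comps((V<75)&(sat<22)&roi,100): print(k.reshape(-1,2).mean(0).round(),rect(k,.016))
crop(f,260,90,480,270,3.6,'n1c')
E
```

```text
[388. 214.] (array([ 442.4, -277.5]), array([91.4, 41. ]), np.float32(11.9))
[357. 184.] (array([ 539.3, -182.7]), array([93.2, 40.8]), np.float32(173.6))
[303. 187.] (array([504.4,   7. ]), array([298.1, 187.3]), np.float32(164.1))
```

View pics/n1c.png

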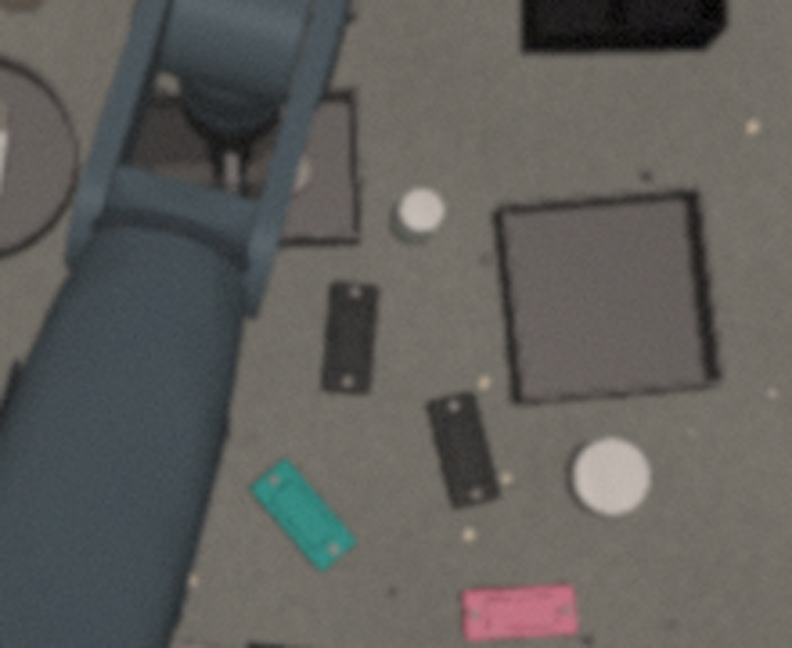

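```bash
python3 go.py 539.3 -182.7 90 -96.4
```

```text
t 28.9 grasp pt [687.4 -76.1 150.3] phi 0.0 grip 0.815 F [ 0.4 -0.2  0.7] q6 -0.28 q1 -0.28
turn units 1.607 (rows 11.2) q6 change 1.68
before turn units x -4.94 y 3.55 z 2.01
after turn units x 4.08 y 4.51 z 2.01
```

Emit:
jog_arm(plan="0 0 0 0.14 0;0 0 0 0.14 0;0 0 0 0.14 0;0 0 0 0.14 0;0 0 0 0.14 0;0 0 0 0.14 0;0 0 0 0.14 0;0 0 0 0.14 0;0 0 0 0.14 0;0 0 0 0.14 0;0 0 0 0.14 0;0 0 0 0.067 0;0.8 0.9 0 0 0;0.8 0.9 0.3 0 0;0.8 0.9 0.5 0 0;0.8 0.9 0.5 0 0;0.8 0.9 0.5 0 0;0 0 0 0 0;0 0 0 0 0")

```text
time: 30.75
eef_pos: [0.536, -0.1798, 0.244]
eef_rot: [0.0, -0.666, 0.746, -0.0]
wrist_force: [0.4, -0.1, 0.7]
grip_width: 1.003
```

```bash
python3 go.py 539.3 -182.7 17.5 -96.4;python3 -c "
from h import *
a=grab('side');crop(a,260,170,420,310,5,'o1')"
```

```text
t 30.8 grasp pt [ 536.  -179.8   89. ] phi -96.5 grip 1.003 F [ 0.4 -0.1  0.7] q6 1.15 q1 -0.53
turn units -0.002 (rows 0.0) q6 change -0.00
before turn units x 0.08 y -0.12 z 2.38
after turn units x 0.08 y -0.12 z 2.38
```

View pics/o1.png

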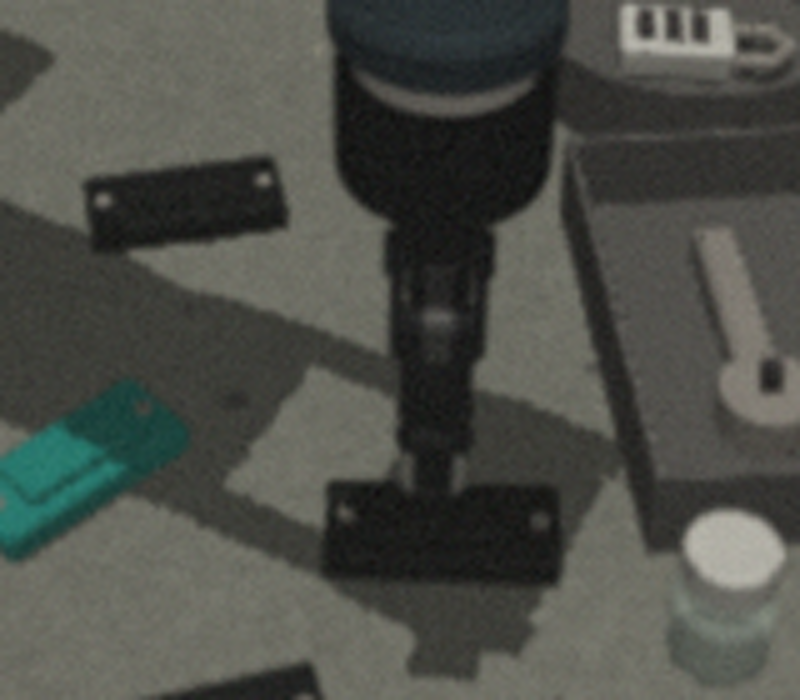

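Emit:
jog_arm(plan="0.08 -0.12 0.6 0 0;0 0 0.7 0 0;0 0 0.6 0 0;0 0 0.38 0 0;0 0 0.1 0 0;0 0 0 0 0;0 0 0 0 255;0 0 0 0 255;0 0 0 0 255;0 0 0 0 255;0 0 0 0 255;0 0 -0.5 0 255;0 0 -0.9 0 255;0 0 -0.9 0 255;0 0 -0.8 0 255;0 0 0 0 255")

```text
time: 32.4
eef_pos: [0.5408, -0.1828, 0.2695]
eef_rot: [0.001, -0.666, 0.746, -0.003]
wrist_force: [0.9, -1.5, -1.7]
grip_width: 0.472
```

```bash
python3 go.py 566.4 -365 100 -85.5;python3 -c "
from h import *
a=grab('side');crop(a,260,170,420,310,5,'o2')"
```

```text
t 32.4 grasp pt [ 541.8 -183.4  114.5] phi -96.4 grip 0.472 F [ 0.9 -1.5 -1.7] q6 1.15 q1 -0.53
turn units -0.182 (rows 1.3) q6 change -0.19
before turn units x 5.92 y -1.49 z 0.48
after turn units x 6.10 y -0.34 z 0.48
```

View pics/o2.png

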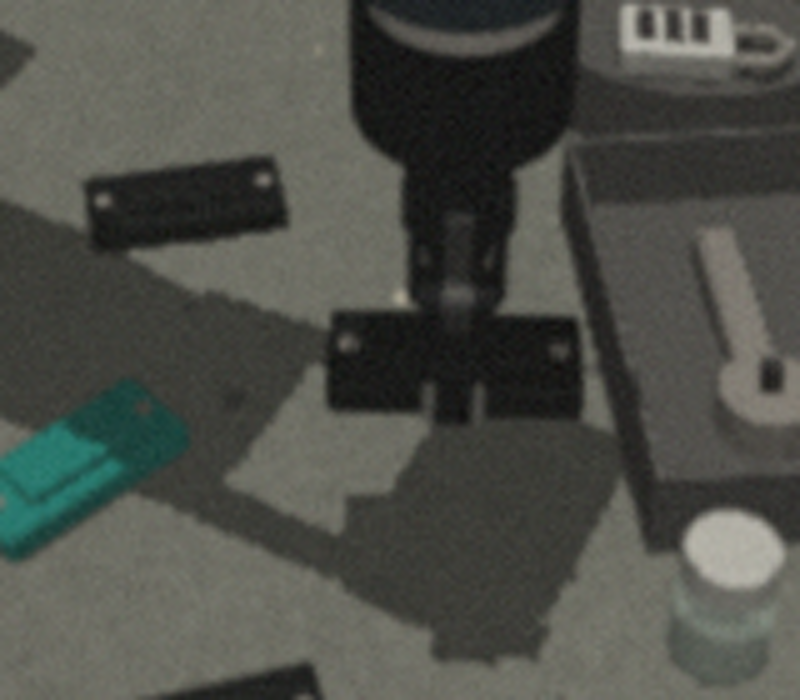

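Emit:
jog_arm(plan="0 0 0 -0.1 255;0 0 0 -0.082 255;0.87 -0.05 0 0 255;0.87 -0.05 0 0 255;0.87 -0.05 0 0 255;0.87 -0.05 0 0 255;0.87 -0.05 0 0 255;0.87 -0.05 0 0 255;0.87 -0.05 0.3 0 255;0 0 0.6 0 255;0 0 0.5 0 255;0 0 0 0 255;0 0 0 0 255")

```text
time: 33.75
eef_pos: [0.5639, -0.3621, 0.2217]
eef_rot: [-0.0, 0.735, -0.679, -0.002]
wrist_force: [1.0, 0.4, -0.6]
grip_width: 0.472
```

```bash
python3 go.py 566.4 -365 40 -85.5;python3 -c "
from h import *
a=grab('side');crop(a,270,220,470,400,4,'o3');a=grab('top');crop(a,350,110,490,230,5,'o3t')"
```

```text
t 33.8 grasp pt [ 563.6 -361.7   66.7] phi -85.5 grip 0.472 F [ 1.   0.4 -0.6] q6 0.74 q1 -0.75
turn units 0.001 (rows 0.0) q6 change 0.00
before turn units x 0.12 y -0.09 z 0.89
after turn units x 0.12 y -0.09 z 0.89
```

View pics/o3.png

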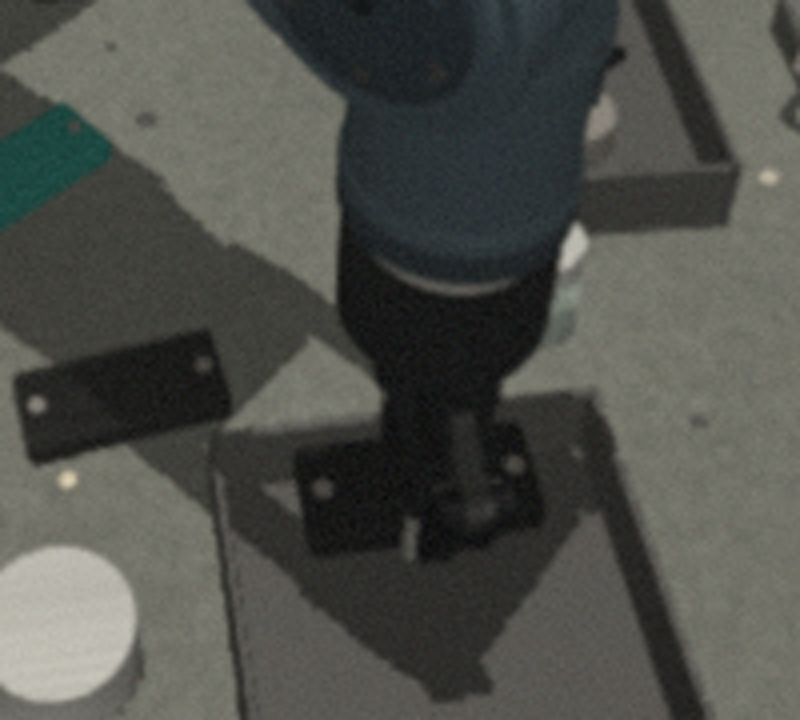

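View pics/o3t.png

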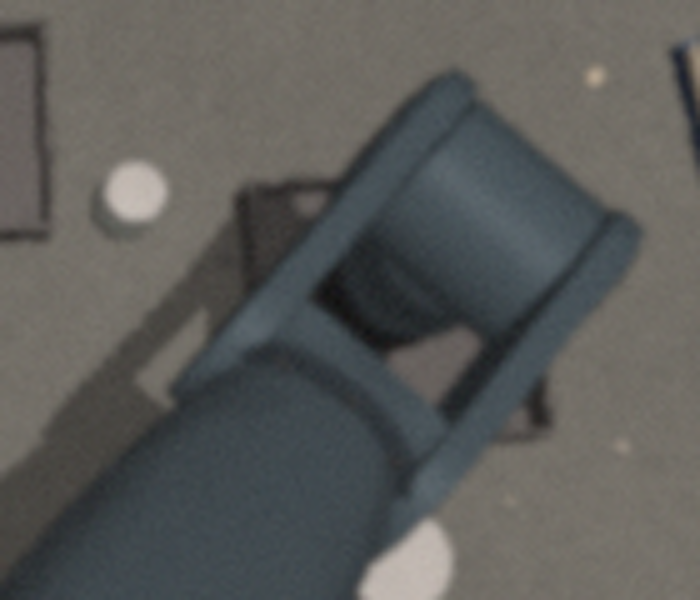

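Emit:
jog_arm(plan="0.12 -0.09 0.5 0 255;0 0 0.4 0 255;0 0 0.25 0 255;0 0 0.1 0 255;0 0 0 0 255;0 0 0 0 110;0 0 0 0 100;0 0 0 0 100;0 0 0 0 100;0 0 -0.4 0 100;0 0 -0.8 0 100;0 0 -0.9 0 100;0 0 -0.7 0 0")

```text
time: 35.15
eef_pos: [0.5676, -0.3671, 0.2725]
eef_rot: [-0.0, 0.734, -0.679, 0.001]
wrist_force: [0.2, -0.7, -0.1]
grip_width: 0.76
```

```bash
python3 go.py 442.4 -277.5 90 -78;python3 -c "
from h import *
a=grab('side');crop(a,270,220,470,400,4,'o4')"
```

```text
t 35.1 grasp pt [ 567.9 -367.3  117.5] phi -85.5 grip 0.760 F [ 0.2 -0.7 -0.1] q6 0.74 q1 -0.75
turn units -0.125 (rows 0.9) q6 change -0.13
before turn units x -3.31 y 3.93 z 0.92
after turn units x -3.80 y 3.47 z 0.92
```

View pics/o4.png

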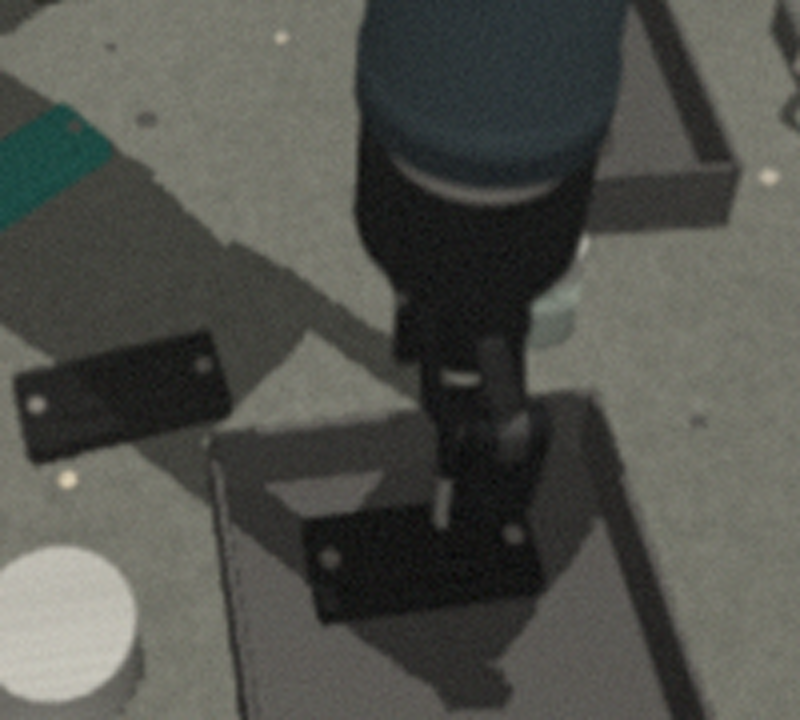

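Emit:
jog_arm(plan="0 0 -0.3 -0.125 0;-0.95 0.87 0 0 0;-0.95 0.87 0 0 0;-0.95 0.87 0.3 0 0;-0.95 0.87 0.4 0 0;0 0 0.5 0 0;0 0 0 0 0;0 0 0 0 0")

```text
time: 36.0
eef_pos: [0.442, -0.2776, 0.2437]
eef_rot: [0.0, 0.777, -0.629, 0.001]
wrist_force: [-0.4, -0.2, -0.1]
grip_width: 1.003
```

```bash
python3 go.py 442.4 -277.5 17.5 -78;python3 -c "
from h import *
a=grab('side');crop(a,230,220,430,400,4,'o5')"
```

```text
t 36.0 grasp pt [ 442.2 -277.8   88.7] phi -78.0 grip 1.003 F [-0.4 -0.2 -0.1] q6 0.57 q1 -0.79
turn units -0.000 (rows 0.0) q6 change -0.00
before turn units x -0.01 y -0.01 z 2.37
after turn units x -0.01 y -0.01 z 2.37
```

View pics/o5.png

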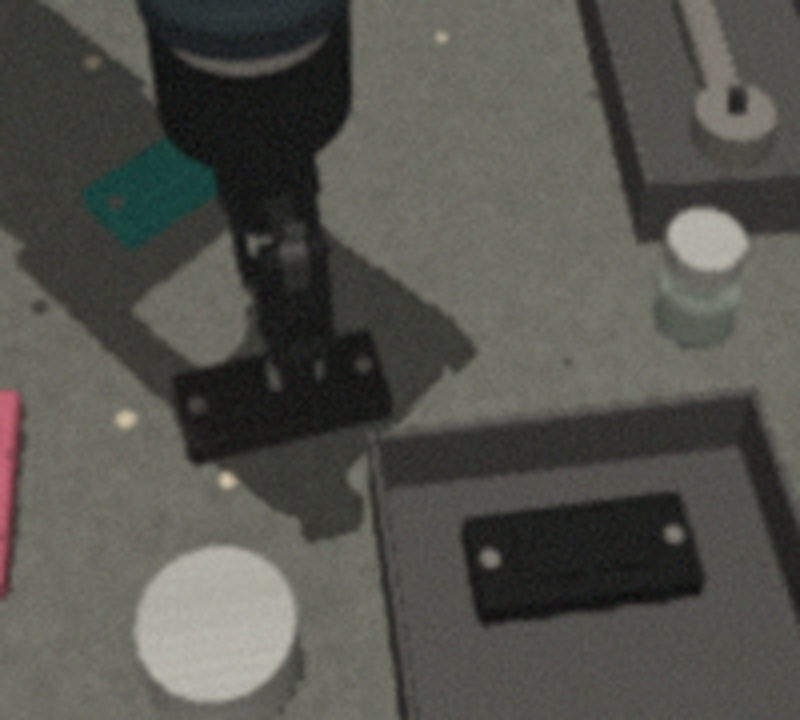

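Emit:
jog_arm(plan="0 0 0.2 0 70;0 0 0.5 0 70;0 0 0.6 0 70;0 0 0.6 0 70;0 0 0.37 0 70;0 0 0.1 0 70;0 0 0 0 255;0 0 0 0 255;0 0 0 0 255;0 0 0 0 255;0 0 0 0 255;0 0 -0.5 0 255;0 0 -0.9 0 255;0 0 -0.9 0 255;0 0 -0.8 0 255;0 0 0 0 255")

```text
time: 37.65
eef_pos: [0.4426, -0.278, 0.2689]
eef_rot: [0.0, 0.777, -0.629, 0.004]
wrist_force: [0.3, -0.7, -2.0]
grip_width: 0.479
```

```bash
python3 go.py 571.6 -433 105 -85.5;python3 - <<'E'
from h import *
a=grab('side');crop(a,230,220,430,400,4,'o6')
c=lambda P:(np.array(P)+.5)/4-.5+[230,220]
# screw dots on placed cover (z=.016+.005) in earlier view o5
w=onz("side",c([(489,558),(674,534)]),.022)*1000; print(w.round(1),w.mean(0)); e=w[1]-w[0]; print(np.degrees(np.arctan2(e[1],e[0])))
w=onz("side",c([(376,440),(750,393)]),.045)*1000; print("far rim corners",w.round(1)); 
E
```

```text
t 37.6 grasp pt [ 443.4 -278.8  113.9] phi -78.0 grip 0.479 F [ 0.3 -0.7 -2. ] q6 0.57 q1 -0.79
turn units 0.125 (rows 0.9) q6 change 0.13
before turn units x 5.92 y -3.11 z 0.30
after turn units x 5.46 y -3.86 z 0.30
[[ 526.9 -372.5   22. ]
 [ 604.7 -366.3   22. ]] [ 565.7732953 -369.4067623   22.       ]
4.55924491480698
far rim corners [[ 482.7 -329.6   45. ]
 [ 645.  -316.    45. ]]
```

View pics/o6.png

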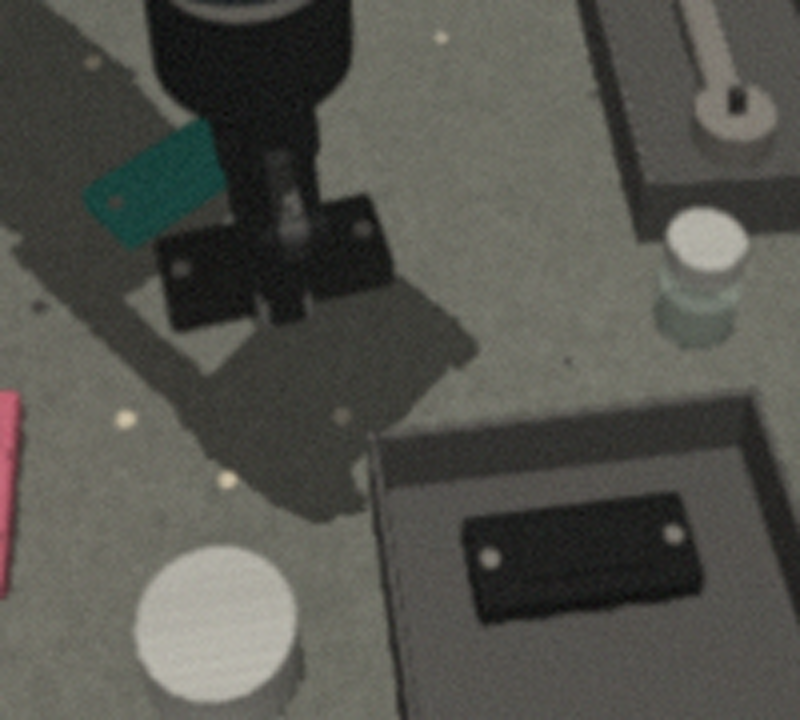

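Emit:
jog_arm(plan="0 0 0 0.125 255;0.92 -0.65 0 0 255;0.92 -0.65 0 0 255;0.92 -0.65 0 0 255;0.92 -0.65 0 0 255;0.92 -0.65 0 0 255;0.92 -0.63 0 0 255;0 0 0.6 0 255;0 0 0.5 0 255;0 0 0.4 0 255;0 0 0 0 255;0 0 0 0 255")

```text
time: 38.9
eef_pos: [0.5701, -0.4322, 0.2188]
eef_rot: [-0.0, 0.734, -0.679, -0.001]
wrist_force: [0.6, -0.0, -1.8]
grip_width: 0.473
```

```bash
python3 go.py 572 -435 28 -85.5;python3 -c "
from h import *
a=grab('side');crop(a,270,220,470,400,4,'o7')"
```

```text
t 38.9 grasp pt [ 569.9 -432.    63.8] phi -85.5 grip 0.473 F [ 0.6 -0.  -1.8] q6 0.68 q1 -0.81
turn units 0.000 (rows 0.0) q6 change 0.00
before turn units x 0.11 y -0.06 z 1.19
after turn units x 0.11 y -0.06 z 1.19
```

View pics/o7.png

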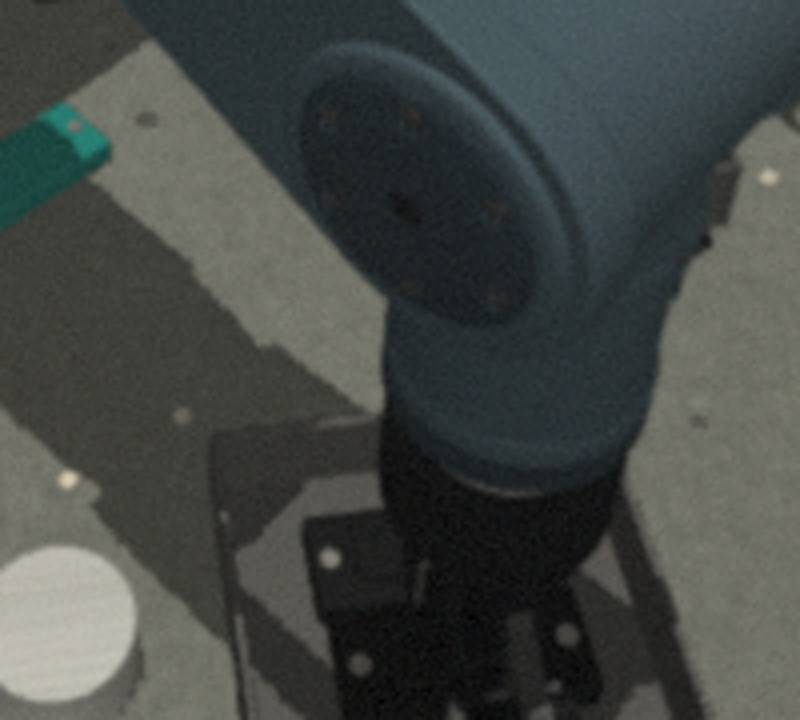

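Looks fine; lower and release.

Emit:
jog_arm(plan="0.11 -0.06 0.4 0 255;0 0 0.4 0 255;0 0 0.25 0 255;0 0 0.1 0 255;0 0 0 0 255;0 0 0 0 110;0 0 0 0 100;0 0 0 0 100;0 0 0 0 100;0 0 -0.4 0 100;0 0 -0.8 0 100;0 0 -0.9 0 100;0 0 -0.9 0 0;0 0 -0.5 0 0")

```text
time: 40.35
eef_pos: [0.5731, -0.4367, 0.2943]
eef_rot: [0.0, 0.734, -0.679, 0.002]
wrist_force: [-0.5, -0.4, -0.5]
grip_width: 0.923
```

```bash
python3 go.py 436.8 27 120 97.7;python3 -c "
from h import *
a=grab('side');crop(a,270,220,470,400,4,'o8');a=grab('top');crop(a,170,140,430,250,3,'o8t')"
```

```text
t 40.4 grasp pt [ 573.6 -437.2  139.3] phi -85.5 grip 0.923 F [-0.5 -0.4 -0.5] q6 0.68 q1 -0.82
turn units 2.947 (rows 20.6) q6 change 3.09
before turn units x -15.78 y 3.34 z 0.64
after turn units x 15.95 y -2.45 z 0.64
```

View pics/o8.png

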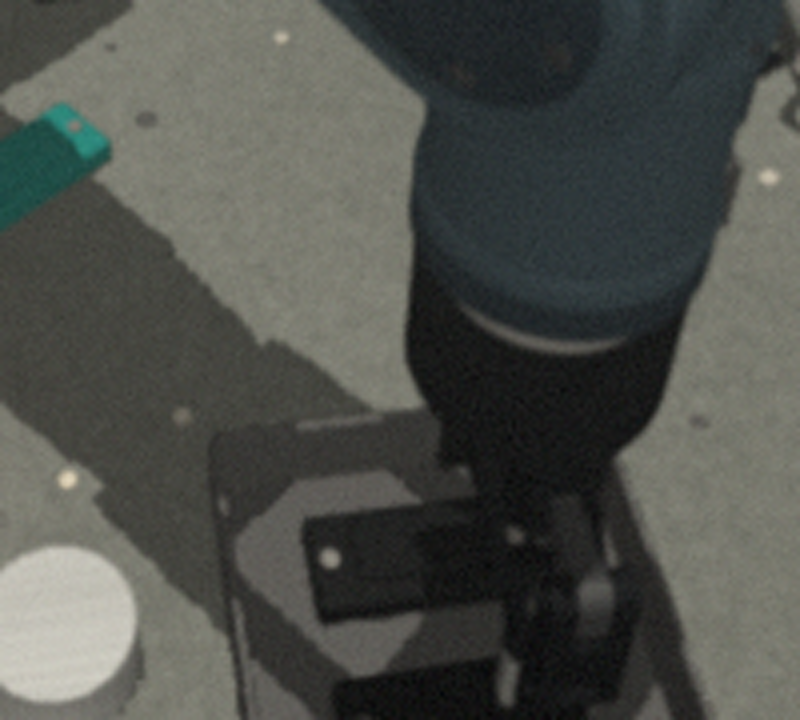

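View pics/o8t.png

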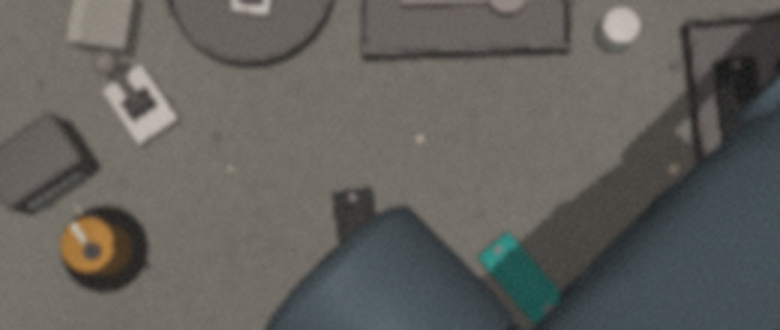

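Emit:
jog_arm(plan="0 0 0 -0.053 0;-0.9 0.2 0 0 0;-0.9 0.2 0 0 0;-0.9 0.2 0 0 0;-0.9 0.2 0 0 0;-0.9 0.2 0 0 0;-0.9 0.2 0 0 0;-0.9 0.2 0 0 0;-0.9 0.2 0 0 0;-0.9 0.2 0 0 0;-0.9 0.2 0 0 0;-0.9 0.2 0 0 0;-0.9 0.2 0 0 0;0 0 0 0 0")

```text
time: 41.85
eef_pos: [0.4561, -0.1217, 0.2883]
eef_rot: [0.0, 0.754, -0.657, -0.002]
wrist_force: [0.1, -0.2, 0.8]
grip_width: 1.0
```

```bash
python3 - <<'E'
from meas import *
f=grab('top','p1');g=cv2.GaussianBlur(f,(3,3),0).astype(int);V=g.max(2);sat=V-g.min(2)
roi=np.zeros(V.shape,bool); roi[190:245,270:312]=1
for k in comps((V<75)&(sat<22)&roi,100): print(k.reshape(-1,2).mean(0).round(),rect(k,.016))
crop(f,170,90,490,270,2.5,'p1c')
E
python3 go.py 436.8 27 100 -82.3
```

```text
[294. 220.] (array([418.,   4.]), array([125.8,  89.3]), np.float32(179.3))
t 41.9 grasp pt [ 456.6 -123.   133.9] phi -82.2 grip 1.003 F [ 0.6 -0.1 -0.1] q6 0.92 q1 -0.51
turn units 0.001 (rows 0.0) q6 change 0.00
before turn units x -5.04 y -0.02 z 1.13
after turn units x -5.04 y -0.01 z 1.13
```

View pics/p1c.png

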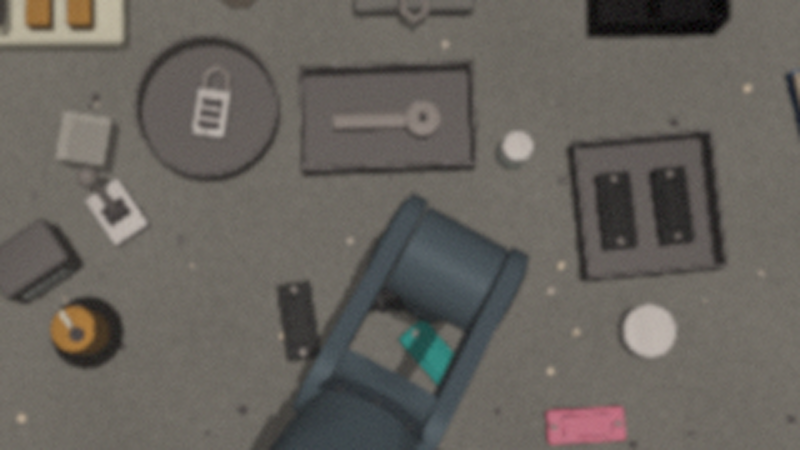

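```bash
python3 - <<'E'
from meas import *
c=lambda P:(np.array(P)+.5)/2.5-.5+[170,90]
def dd(n,P,z):
    w=onz("top",c(P),z)*1000; e=w[1]-w[0]; print(n,w.mean(0).round(1),np.linalg.norm(e).round(),np.degrees(np.arctan2(e[1],e[0])).round(1))
dd("C",[(303,351),(293,290)],.016); dd("A",[(620,241),(613,179)],.021); dd("B",[(677,236),(669,174)],.021)
dd("handle",[(422,118),(334,122)],.023); dd("lock",[(209,128),(213,93)],.025)
f=cv2.imread("pics/top0.png")[:,:,::-1];g=cv2.GaussianBlur(f,(3,3),0).astype(int);V=g.max(2)
roi=np.zeros(V.shape,bool); roi[190:245,270:312]=1
for k in comps((V<75)&roi,100): print(rect(k,.016))
w=onz("top",c([(570,147),(707,133),(725,265),(583,280)]),.045)*1000;print("sq",w.mean(0))
E
```

```text
C [435.3  27.   16. ] 76.0 8.8
A [ 566.9 -366.7   21. ] 77.0 4.6
B [ 572.2 -436.2   21. ] 77.0 5.3
handle [682.8 -74.5  23. ] 109.0 91.9
lock [696.9 132.6  25. ] 44.0 -6.5
(array([434.9,  26.7]), array([91. , 38.2]), np.float32(7.7))
sq [ 567.86137926 -397.50969098   45.        ]
```

Emit:
jog_arm(plan="-0.85 0.01 0 0 0;-0.85 0.01 0 0 0;-0.85 0 0 0 0;-0.85 0 0 0 0;-0.85 0 0.4 0 0;-0.78 0 0.5 0 0;0 0 0.4 0 0;0 0 0.2 0 0;0 0 0 0 0;0 0 0 0 0")

```text
time: 42.9
eef_pos: [0.4377, 0.0238, 0.2452]
eef_rot: [0.0, 0.752, -0.659, 0.0]
wrist_force: [-0.6, 0.4, -0.3]
grip_width: 0.999
```

```bash
python3 go.py 435 27 17.5 -82;python3 -c "
from h import *
a=grab('side');crop(a,230,140,390,260,5,'q1')"
```

```text
t 42.9 grasp pt [437.8  23.8  90.2] phi -82.4 grip 0.999 F [-0.6  0.4 -0.3] q6 1.22 q1 -0.22
turn units -0.007 (rows 0.0) q6 change -0.01
before turn units x -0.12 y 0.08 z 2.42
after turn units x -0.12 y 0.08 z 2.42
```

View pics/q1.png

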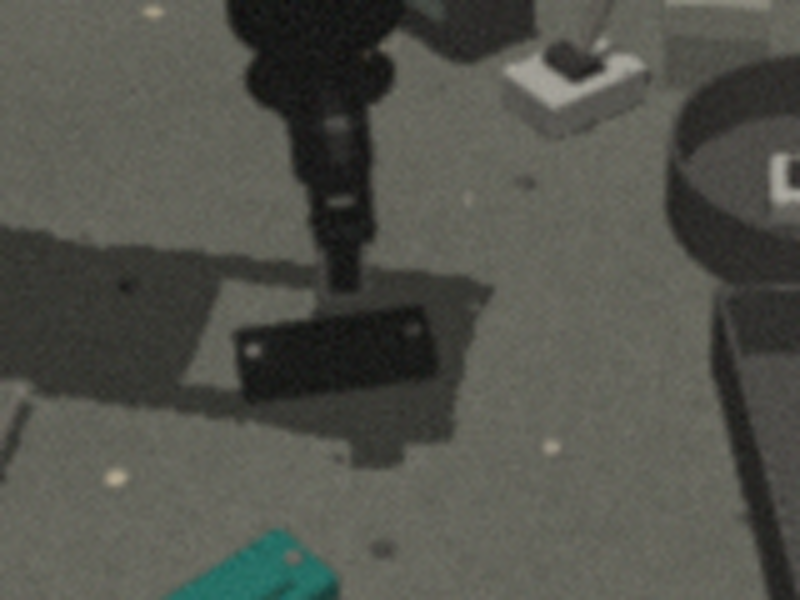

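Emit:
jog_arm(plan="-0.12 0.08 0.6 0 0;0 0 0.7 0 0;0 0 0.6 0 0;0 0 0.4 0 0;0 0 0.12 0 0;0 0 0 0 0;0 0 0 0 255;0 0 0 0 255;0 0 0 0 255;0 0 0 0 255;0 0 0 0 255;0 0 -0.5 0 255;0 0 -0.9 0 255;0 0 -0.9 0 255;0 0 -0.9 0 255;0 0 0 0 255")

```text
time: 44.55
eef_pos: [0.4359, 0.0279, 0.2721]
eef_rot: [-0.002, 0.753, -0.658, 0.003]
wrist_force: [1.1, -0.5, -0.9]
grip_width: 0.474
```

```bash
python3 go.py 569.5 -401.5 115 4.5;python3 -c "
from h import *
a=grab('side');crop(a,230,140,390,260,5,'q2')"
```

```text
t 44.5 grasp pt [437.   27.6 117.1] phi -82.3 grip 0.474 F [ 1.1 -0.5 -0.9] q6 1.23 q1 -0.21
turn units -1.447 (rows 10.1) q6 change -1.52
before turn units x 14.77 y -2.46 z 0.07
after turn units x 3.28 y 14.61 z 0.07
```

View pics/q2.png

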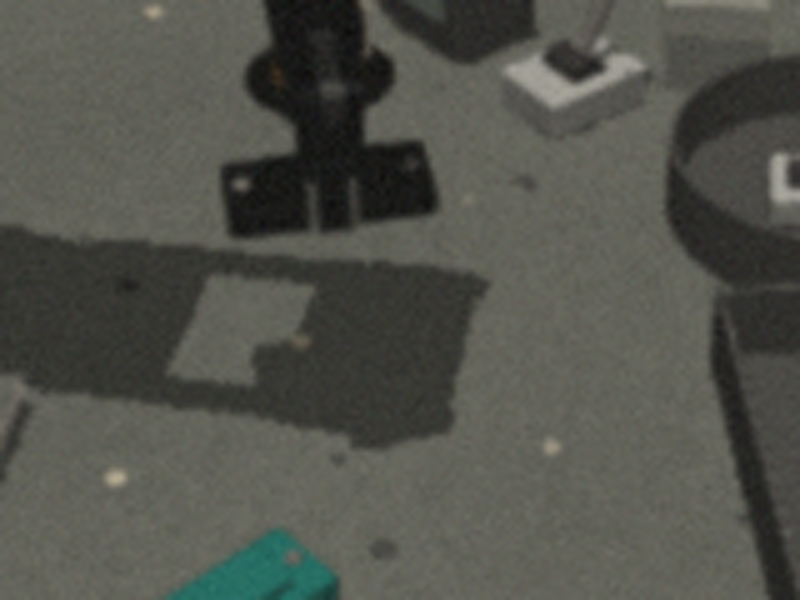

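Emit:
jog_arm(plan="0.8 -0.14 0 0 255;0.92 -0.155 0 0 255;0.92 -0.155 0 0 255;0.92 -0.155 0 0 255;0.92 -0.155 0 0 255;0.92 -0.155 0 0 255;0.92 -0.155 0 0 255;0.92 -0.155 0 0 255;0.92 -0.155 0 0 255;0.92 -0.155 0 0 255;0.92 -0.155 0 0 255;0.92 -0.155 0 0 255;0.92 -0.155 0 0 255;0.92 -0.155 0 0 255;0.92 -0.155 0 0 255;0.92 -0.155 0 0 255")

```text
time: 46.2
eef_pos: [0.5657, -0.3968, 0.2659]
eef_rot: [-0.0, 0.753, -0.658, -0.002]
wrist_force: [0.2, 0.1, -1.6]
grip_width: 0.473
```

Emit:
jog_arm(plan="0 0 0 -0.14 255;0 0 0 -0.14 255;0 0 0 -0.14 255;0 0 0 -0.14 255;0 0 0 -0.14 255;0 0 0 -0.14 255;0 0 0 -0.14 255;0 0 0 -0.14 255;0 0 0 -0.14 255;0 0 0 -0.14 255;0 0 0 -0.047 255;0 0 0 0 255;0 0 0 0 255")

```text
time: 47.5
eef_pos: [0.5657, -0.3958, 0.2668]
eef_rot: [-0.001, 0.999, 0.038, -0.001]
wrist_force: [0.6, 0.2, -1.2]
grip_width: 0.473
```

```bash
python3 go.py 569.5 -401.5 51 4.5;python3 -c "
from h import *
a=grab('side');crop(a,270,220,470,400,4,'q3')"
```

```text
t 47.5 grasp pt [ 565.5 -395.5  111.8] phi 4.4 grip 0.473 F [ 0.6  0.2 -1.2] q6 -0.86 q1 -0.78
turn units -0.002 (rows 0.0) q6 change -0.00
before turn units x 0.12 y 0.21 z 2.03
after turn units x 0.12 y 0.21 z 2.03
```

View pics/q3.png

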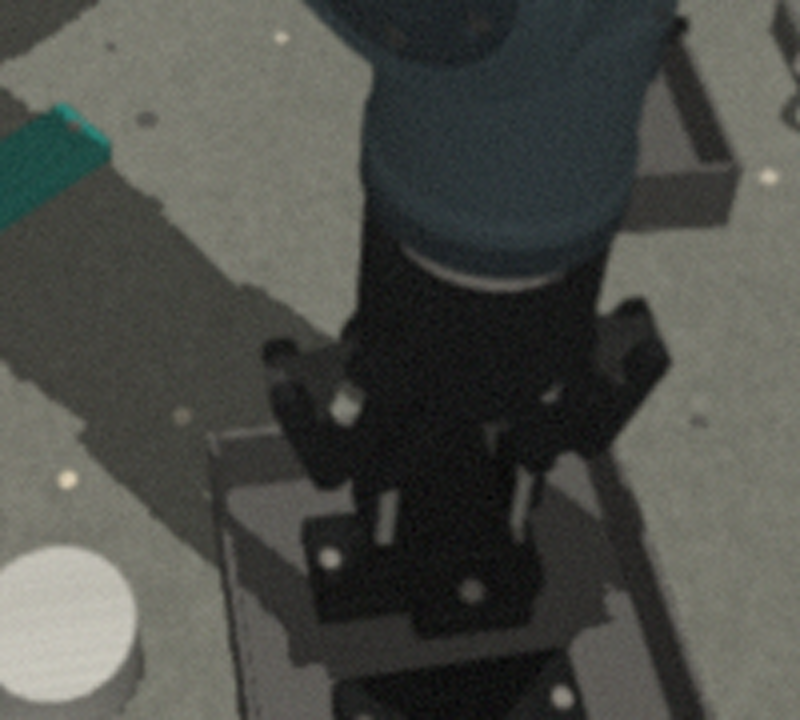

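Emit:
jog_arm(plan="0.12 0.21 0.6 0 255;0 0 0.6 0 255;0 0 0.5 0 255;0 0 0.3 0 255;0 0 0.12 0 255;0 0 0 0 255;0 0 0 0 255")

```text
time: 48.25
eef_pos: [0.5704, -0.4023, 0.2056]
eef_rot: [0.0, 0.999, 0.039, 0.0]
wrist_force: [-0.2, -0.6, -0.8]
grip_width: 0.472
```

```bash
python3 go.py 569.5 -401.5 46 4.5;python3 -c "
from h import *
a=grab('side');crop(a,270,220,470,400,4,'q4')"
```

```text
t 48.2 grasp pt [ 570.5 -402.5   50.6] phi 4.5 grip 0.472 F [-0.2 -0.6 -0.8] q6 -0.86 q1 -0.78
turn units -0.000 (rows 0.0) q6 change -0.00
before turn units x -0.03 y -0.03 z 0.15
after turn units x -0.03 y -0.03 z 0.15
```

View pics/q4.png

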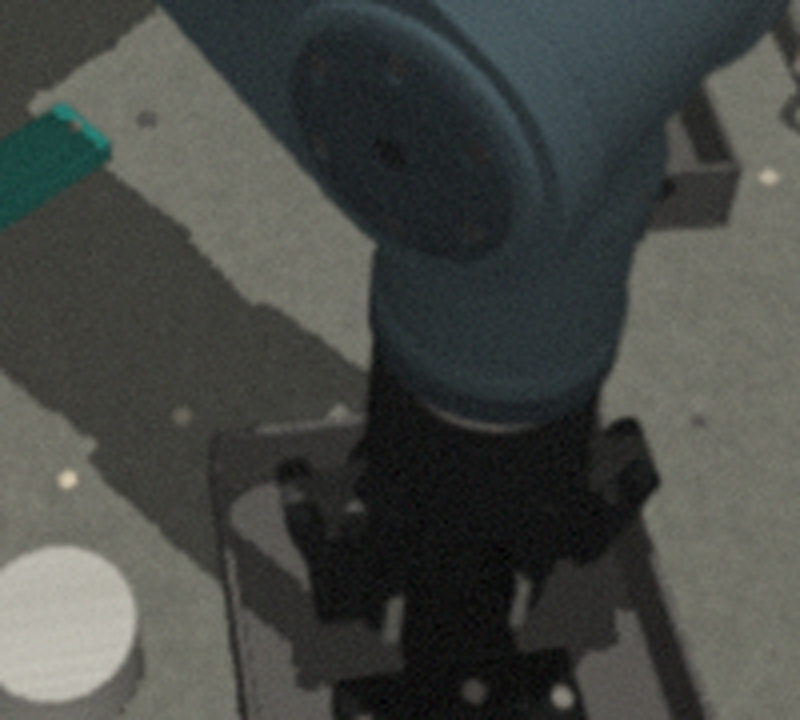

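Emit:
jog_arm(plan="0 0 0.1 0 255;0 0 0 0 255;0 0 0 0 110;0 0 0 0 90;0 0 0 0 90;0 0 0 0 90;0 0 0 0 90;0 0 -0.5 0 90;0 0 -0.9 0 90;0 0 -0.9 0 90;0 0 -0.9 0 90;-1 -0.5 0 0 90;-1 -0.5 0 0 90;-1 -0.8 0 0 0;-0.5 -1 0 0 0;-0.5 -1 0 0 0;-0.5 -1 0 0 0;-0.5 -1 0 0 0;0 0 0 0 0")

```text
time: 50.2
eef_pos: [0.4053, -0.2373, 0.2981]
eef_rot: [-0.001, 0.999, 0.04, -0.001]
wrist_force: [0.0, -0.1, -0.2]
grip_width: 0.998
```

```bash
python3 go.py;python3 -c "
from h import *
a=grab('side','r1');b=grab('top','r1f');crop(b,140,90,490,270,2.25,'r1t')"
```

```text
t 50.2 grasp pt [ 405.  -237.   143.1] phi 4.6 grip 0.998 F [ 0.  -0.1 -0.2] q6 -0.86 q1 -0.78
```

View pics/r1.png

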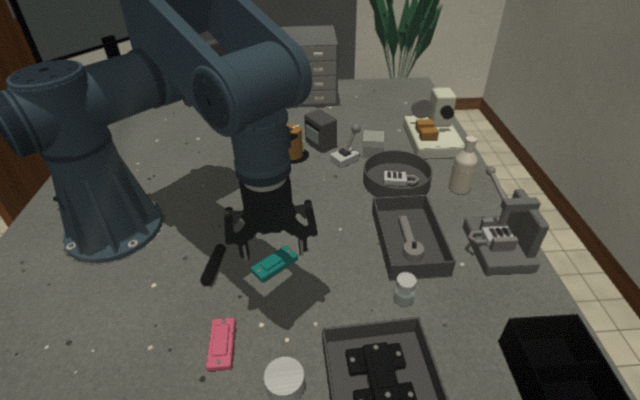

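View pics/r1t.png

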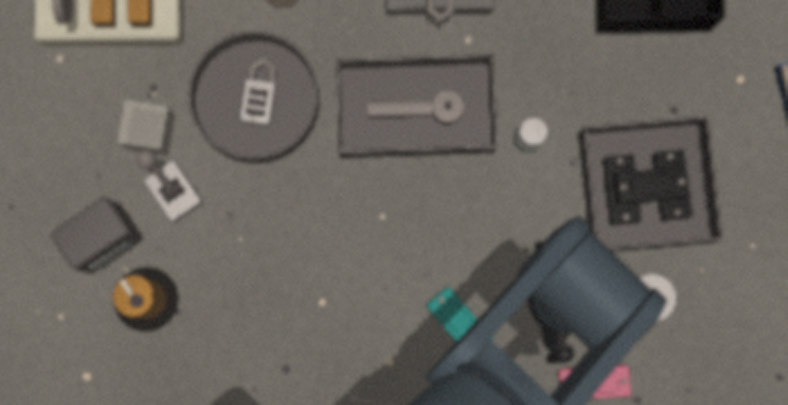

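```bash
python3 - <<'E'
from h import *
t=cv2.imread("pics/r1f.png")[:,:,::-1]; s=cv2.imread("pics/r1.png")[:,:,::-1]
crop(t,170,120,260,240,5,'s1');crop(s,280,90,380,180,6,'s2')
E
```

```text
(no output)
```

View pics/s1.png

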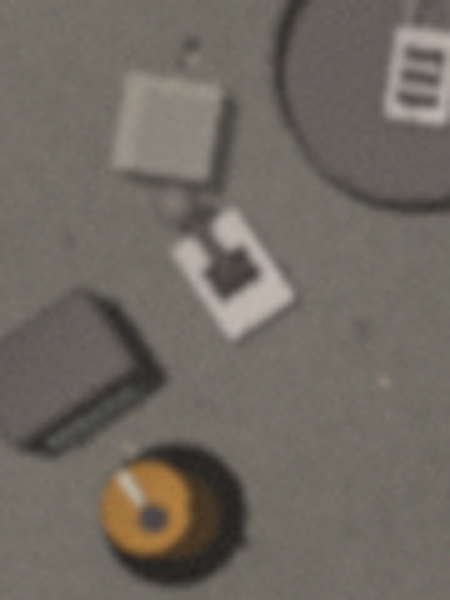

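View pics/s2.png

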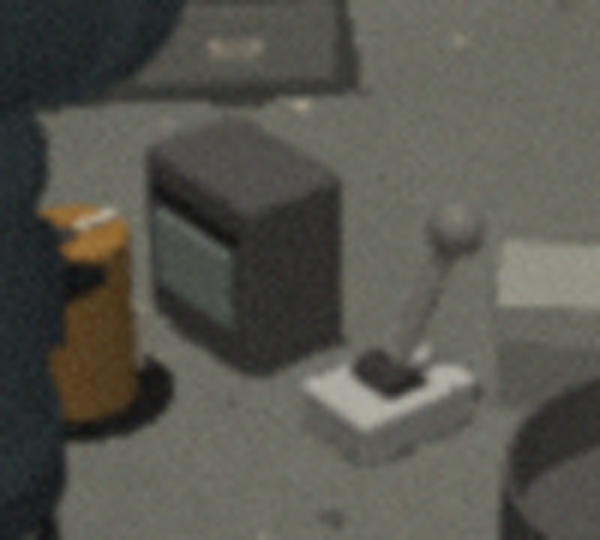

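```bash
python3 - <<'E'
from h import *
x,e=two((np.array((175,206))+.5)/5-.5+[170,120],(np.array((457,227))+.5)/6-.5+[280,90]); print(x,e)
d=x[:2]-[.5715,.2495]; rx=d@[np.cos(.597),np.sin(.597)]; print("reader x",rx, "angle",.5+np.arcsin(np.clip(rx/.08,-1,1)))
if rx>.028: job_done(); print("handed in", state()['time'])
E
```

```text
[0.60246462 0.27153167 0.09291653] 0.00025261843005119845
reader x 0.037993946431915344 angle 0.9948780441412887
the job is handed in; nothing more can be done
the job is handed in; nothing more can be done
```

The job is done and handed in at about 50 s of the 208 s allowed.

**Cylinder and lever**
- I gripped the brass cylinder by its top and turned it about 84°. I set it on the pad about 1 mm from the centre and let go.
- The white rib pointed 28–35° by the top camera, against the reader's 34°. A rough side view read about 40°, which is still inside the 14° (0.25 rad) tolerance.
- After release I pushed the lever to its stop with closed fingers. The last two-camera fix put the ball 38 mm to the reader's +x, about 0.99 rad.

**Sorting:** five parts were on the bench.

| Part | Bin | Last check |
|---|---|---|
| One handle | Oblong tray | flat, near the centre |
| One suitcase lock | Round tub | within a few mm of the centre |
| Two covers | Square tray | flat, about 35 mm either side of the centre |
| Third cover | Square tray | lying across the other two |

- **Third cover:** its origin should sit about 27 mm up, below the 45 mm limit, though its top is roughly level with the rim or just above it. I saw it lying across the other two in both views but did not measure its height.
- **Left alone:** the pink and turquoise look-alikes, the screwdriver and the clamped lock were not touched. The cube, jar and tin look unmoved.

**Disagreements**
- **Reader angle:** I measured about 0.59 rad, outside the stated 0.1–0.5. Its top, the lever block and the pad-to-lever offset all agreed, so I used the measured value.
- **Square tray centre:** it differed by up to about 10 mm between the two cameras, which is well inside the margins.
- **Knock and grip slip:** I saw neither a knocked part nor a grip slip.

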